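# Load the labware drier and start its next run

### The job

The bench drier is still running from the last load: switch it off with its toggle (the bat leans away from the jar bay when off) before loading anything. Then pour all the ceramic balls from the cup into the drier's basket and put the cup back upright on its mat, and stand every jar upright in the drier's jar bay, in any order; only when all that is done, flip the toggle back towards the jar bay to switch the drier on. Leave the bottle and the mouse alone.

Things in the scene. Friction and masses are not known exactly. Their poses are not given: they have to be found in the camera images.
- drier: Bench drier for rinsed labware, fixed: grey housing 240 (its x) x 330 (its y) x 40 mm high. Origin: centre of its underside, on the bench; its x points away from the robot at yaw 0, its y to the robot's left; it stands turned by up to 0.2 rad. On its top: the low-rimmed jar bay on the +y half, the deep ball basket on the far -y quarter, a black switch panel on the near -y quarter
- bay (a point): Centre of the floor of the drier's jar bay, 40 mm above the bench, axes as the drier's. Inside 220 (x) x 160 (y) mm, with a steel rim 18 mm high and 6 mm thick. Room for four jars, two by two
- basket (a point): Centre of the floor of the drier's ball basket, 40 mm above the bench, axes as the drier's. Square steel box, inside 116 (x) x 116 (y) mm, walls 48 mm high and 6 mm thick, open on top
- toggle_pivot (a point): Point on the pivot of the bat toggle switch, on the top of the black switch panel (68 x 128 mm, flat, 60 mm above the bench), axes as the drier's. The panel's centre; the basket's nearest wall is 42 mm from it in +x and stands 28 mm higher than the panel
- toggle (a joint): Angle of the steel bat toggle: 8 mm bat with a 14 mm ball end, ball centre 42 mm from the pivot. It swings along the drier's y. 0: leaning 0.45 rad towards +y (the jar bay side) = ON. 0.45: upright. 0.9: leaning 0.45 rad towards -y (away from the jar bay) = OFF. It falls to the nearer side from its centre and stays there; about 2 N at the ball end pushes it over
- mat: Round black rubber mat for the cup, 110 mm across, 4 mm thick, fixed to the bench; origin at its underside's centre
- cup_center (a point): Round plain aluminium cup, open on top, standing on the mat, z up its axis: 60 mm high, 58 mm across at the foot, widening evenly to 70 mm at the rim, wall 3 mm, 90 g empty. This point is on its axis, half-way up (30 mm). Floor 4 mm thick. It holds the balls
- jar0_center (a point): Closed round sample jar, amber glass with a white cap, squat, 56 mm across, 40 mm high, about 110 g, standing on the bench; this point is on its axis, half-way up (20 mm), z up its axis. May be absent
- jar1_center (a point): Closed round sample jar, amber glass with a white cap, squat, 56 mm across, 40 mm high, about 110 g, standing on the bench; this point is on its axis, half-way up (20 mm), z up its axis. May be absent
- jar2_center (a point): Closed round sample jar, amber glass with a white cap, squat, 56 mm across, 40 mm high, about 110 g, standing on the bench; this point is on its axis, half-way up (20 mm), z up its axis. May be absent
- jar3_center (a point): Closed round sample jar, amber glass with a white cap, squat, 56 mm across, 40 mm high, about 110 g, standing on the bench; this point is on its axis, half-way up (20 mm), z up its axis. May be absent
- ball0_center (a point): Centre of a white ceramic grinding ball, 16 mm across, 13 g, at the start in the cup. May be absent
- ball1_center (a point): Centre of a white ceramic grinding ball, 16 mm across, 13 g, at the start in the cup. May be absent
- ball2_center (a point): Centre of a white ceramic grinding ball, 16 mm across, 13 g, at the start in the cup. May be absent
- ball3_center (a point): Centre of a white ceramic grinding ball, 16 mm across, 13 g, at the start in the cup. May be absent
- ball4_center (a point): Centre of a white ceramic grinding ball, 16 mm across, 13 g, at the start in the cup. May be absent
- ball5_center (a point): Centre of a white ceramic grinding ball, 16 mm across, 13 g, at the start in the cup. May be absent
- ball6_center (a point): Centre of a white ceramic grinding ball, 16 mm across, 13 g, at the start in the cup. May be absent
- bottle: Bystander: white reagent bottle 60 mm across, 140 mm high, standing on the bench beyond the jars; origin at its underside's centre
- mouse: Bystander: black computer mouse 100 x 60 x 30 mm lying on the bench to the robot's right; origin at its underside's centre
Mind the look-alikes: they are no part of the job. What is shaped like the part that bears jar1_center but blue or turquoise is not meant.

How it is judged (in metres and radians):
On the way, in this order (a step that is already met when the one before it is completed fails the run):
1. the drier is switched off (toggle thrown over, away from the jar bay) (value of joint toggle above 0.75 rad), for 0.2 s.
2. with the switch off, every jar stands in the bay, every ball is in the basket and the cup stands on its mat (value of joint toggle above 0.75 rad and x of jar0_center in the frame of bay between -0.1 and 0.1 m and y of jar0_center in the frame of bay between -0.07 and 0.07 m and z of jar0_center in the frame of bay between 0.01 and 0.028 m and angle between each of jar0_center, jar1_center, jar2_center, jar3_center's own z axis and vertical below 0.15 rad and x of jar1_center in the frame of bay between -0.1 and 0.1 m and y of jar1_center in the frame of bay between -0.07 and 0.07 m and z of jar1_center in the frame of bay between 0.01 and 0.028 m and x of jar2_center in the frame of bay between -0.1 and 0.1 m and y of jar2_center in the frame of bay between -0.07 and 0.07 m and z of jar2_center in the frame of bay between 0.01 and 0.028 m and x of jar3_center in the frame of bay between -0.1 and 0.1 m and y of jar3_center in the frame of bay between -0.07 and 0.07 m and z of jar3_center in the frame of bay between 0.01 and 0.028 m and x of ball0_center in the frame of basket between -0.06 and 0.06 m and y of ball0_center in the frame of basket between -0.06 and 0.06 m and z of ball0_center in the frame of basket between 0 and 0.04 m and x of ball1_center in the frame of basket between -0.06 and 0.06 m and y of ball1_center in the frame of basket between -0.06 and 0.06 m and z of ball1_center in the frame of basket between 0 and 0.04 m and x of ball2_center in the frame of basket between -0.06 and 0.06 m and y of ball2_center in the frame of basket between -0.06 and 0.06 m and z of ball2_center in the frame of basket between 0 and 0.04 m and x of ball3_center in the frame of basket between -0.06 and 0.06 m and y of ball3_center in the frame of basket between -0.06 and 0.06 m and z of ball3_center in the frame of basket between 0 and 0.04 m and x of ball4_center in the frame of basket between -0.06 and 0.06 m and y of ball4_center in the frame of basket between -0.06 and 0.06 m and z of ball4_center in the frame of basket between 0 and 0.04 m and x of ball5_center in the frame of basket between -0.06 and 0.06 m and y of ball5_center in the frame of basket between -0.06 and 0.06 m and z of ball5_center in the frame of basket between 0 and 0.04 m and x of ball6_center in the frame of basket between -0.06 and 0.06 m and y of ball6_center in the frame of basket between -0.06 and 0.06 m and z of ball6_center in the frame of basket between 0 and 0.04 m and horizontal distance between cup_center and mat below 0.035 m and angle between cup_center's own z axis and vertical below 0.12 rad and z of cup_center in the frame of mat below 0.043 m), for 0.2 s.
3. the drier is switched on (toggle thrown over, towards the jar bay) (value of joint toggle below 0.15 rad), for 0.2 s.
At the end, for the whole second after the job is handed in: Toggle leans to the jar bay (joint under 0.15). All jars stand in the bay, upright to 0.15 rad; all balls are in the basket, centres under 40 mm above its floor; the cup stands upright (0.12 rad) on its mat, within 35 mm of its centre; all released and at rest (value of joint toggle below 0.15 rad and x of jar0_center in the frame of bay between -0.1 and 0.1 m and y of jar0_center in the frame of bay between -0.07 and 0.07 m and z of jar0_center in the frame of bay between 0.01 and 0.028 m and angle between each of jar0_center, jar1_center, jar2_center, jar3_center's own z axis and vertical below 0.15 rad and x of jar1_center in the frame of bay between -0.1 and 0.1 m and y of jar1_center in the frame of bay between -0.07 and 0.07 m and z of jar1_center in the frame of bay between 0.01 and 0.028 m and x of jar2_center in the frame of bay between -0.1 and 0.1 m and y of jar2_center in the frame of bay between -0.07 and 0.07 m and z of jar2_center in the frame of bay between 0.01 and 0.028 m and x of jar3_center in the frame of bay between -0.1 and 0.1 m and y of jar3_center in the frame of bay between -0.07 and 0.07 m and z of jar3_center in the frame of bay between 0.01 and 0.028 m and x of ball0_center in the frame of basket between -0.06 and 0.06 m and y of ball0_center in the frame of basket between -0.06 and 0.06 m and z of ball0_center in the frame of basket between 0 and 0.04 m and x of ball1_center in the frame of basket between -0.06 and 0.06 m and y of ball1_center in the frame of basket between -0.06 and 0.06 m and z of ball1_center in the frame of basket between 0 and 0.04 m and x of ball2_center in the frame of basket between -0.06 and 0.06 m and y of ball2_center in the frame of basket between -0.06 and 0.06 m and z of ball2_center in the frame of basket between 0 and 0.04 m and x of ball3_center in the frame of basket between -0.06 and 0.06 m and y of ball3_center in the frame of basket between -0.06 and 0.06 m and z of ball3_center in the frame of basket between 0 and 0.04 m and x of ball4_center in the frame of basket between -0.06 and 0.06 m and y of ball4_center in the frame of basket between -0.06 and 0.06 m and z of ball4_center in the frame of basket between 0 and 0.04 m and x of ball5_center in the frame of basket between -0.06 and 0.06 m and y of ball5_center in the frame of basket between -0.06 and 0.06 m and z of ball5_center in the frame of basket between 0 and 0.04 m and x of ball6_center in the frame of basket between -0.06 and 0.06 m and y of ball6_center in the frame of basket between -0.06 and 0.06 m and z of ball6_center in the frame of basket between 0 and 0.04 m and horizontal distance between cup_center and mat below 0.035 m and angle between cup_center's own z axis and vertical below 0.12 rad and z of cup_center in the frame of mat below 0.043 m and linear speed of each of cup, jar0, jar1, jar2, jar3 below 0.03 m/s); the robot touches nothing.
It fails at once if the bottle is moved more than 40 mm or tipped (distance of bottle from where it was at the start of the episode above 0.04 m or angle between bottle's own z axis and vertical above 0.3 rad).
It fails at once if the mouse is moved more than 40 mm (distance of mouse from where it was at the start of the episode above 0.04 m).
Of jar0, jar1, jar2, jar3 only 2 to 4 are there at a start; the rules pass over those that are not, and their reading is None.
Of ball0, ball1, ball2, ball3, ball4, ball5, ball6 only 4 to 7 are there at a start; the rules pass over those that are not, and their reading is None.
At some moment in a run one of jar0, jar1, jar2, jar3 may be knocked a few centimetres aside while the robot is not near it.
It also fails if it takes over 210 s, if anything falls off the work surface, if the arm or the gripper's body presses on something with over 40 N, if the wrist force passes 120 N, or if a joint passes its speed limit or range.

### The arm

A 6-joint arm with a two-finger parallel gripper is mounted at the origin on the work surface. World frame = base frame: x ahead of the robot, y to its left, z up, the work surface at z = 0. Lengths are in m, angles in degrees, forces in N, time in s.
With the tool pointing down it reaches from about 0.25 to 0.725 m from the base axis. Payload 9.7 kg.
Tool frame: the origin (TCP) lies between the finger pads; the fingertips stand 19 mm ahead of it and the grasp point (between the pads) is the TCP; z points along the fingers, y is the line along which they close (so a half turn about z gives the same grasp; the last joint's range is limited). The gripper opens to 85 mm and grips with 20 to 120 N. Pads are 22 mm wide; open, the fingers measure 114 mm over their backs; the gripper's body (76 mm by 85 mm) begins 54 mm behind the grasp point. The pads swing forward as they close: fully open they stand 13 mm farther back than shut.
Start: joints at [76.261, 4.979, 10.078, 95.1, 0, 90], TCP at [0.131, 0.534, 0.25] pointing down, gripper open.
Joint ranges: [-179.16, 179.16], [-48.56, 103.87], [-65.8, 70.77], [-126.05, 130.52], [-82.76, 87.17], [-180, 180]. Speed limits (degrees/s): [127.2, 127.2, 147.25, 180, 180, 180].

### API

Orientations are given as [roll, pitch, yaw] about the fixed x, y, z axes, in that order (R = Rz(yaw) Ry(pitch) Rx(roll)).
In Python, from workcell import telemetry, camera, calibration, workorder gives the robot as it stands.
- The arm moves only by the tool play_rows, never from a script. Its argument "increments" is a list of rows, each a list of 3 entries, a list of its own where there are three numbers: the shift along the tool's x, y, z in mm, then the turn, a rotation vector about the tool's x, y, z in degrees, then the closure, from 0 (fully open) to 1 (shut). In form: [[[x, y, z], [ax, ay, az], jaw], ...]. A call has 1 to 20 rows; each row is the pose to reach, as a shift and turn from the pose commanded when the call began, along the tool's axes at that moment; what a row does not reach only later rows make up. A row lasts 1/10 s, in which the tool goes at most 50 mm and 8.59 degrees, less where a joint would pass 70% of its speed; a pose out of reach is approached as far as the arm can. A call with a gripper value outside its range is refused whole. The fingers move at their own pace and stop on an object; "grip_force" is the grip in N (left out, the last holds). Time passes only in rows, so rows that repeat a pose let the fingers close. It gives the time, the measured TCP pose, the force, the opening and the grip force at its end, in the units of the state.
- telemetry.get_obs(): the state, without advancing time (a new reading comes with each control period).
- camera(name): name is "side" or "top" or "wrist"; returns (picture, depth): 420x560x3 uint8, red, green, blue; 420x560 float32, m along the optical axis (not along the pixel's ray), 0 where there is no reading.
- calibration(name): a dict with "vertical_fov" (degrees; the focal length in pixels is half the picture's height over the tangent of half this angle, whatever the lens; pixels are square), "cx", "cy" (the principal point, pixels), "rvec" (rotation vector, rad) and "tvec" (3), from world to camera coordinates, as OpenCV has them; the wrist camera has in their place "hand_eye" (4x4, takes a point from camera to tool coordinates, whose origin is the TCP and whose axes are the flange's). Camera axes: x right, y down, z forward; pixel columns grow to the right and rows downward; lengths in m; the calibration is good to about 2 mm. The wrist camera is an equidistant fisheye: a pixel r from the principal point sees the ray r / f radians off the axis. A picture is of the moment at which its call begins: read the wrist's pose just before it. calibration takes no time and is no camera call.
- workorder.job_done(): hands the job in; it is judged then, once.
The state is a dict: "time": time; "q": joint angles; "qd": joint speeds; "joint_efforts": joint torques, N m; "ee_pos": TCP position; "tcp_rot": TCP orientation; "wrist_force": force on the tool from outside, world axes, zero at the start; "torque": the same for the moment, N m; "opening": finger opening in m; "grasp_force": force on a finger pad.
Only numpy, scipy, OpenCV 4.12 (cv2) and the standard library are available. Lean on these libraries where they do the work, as an engineer would, in place of code of your own. Each camera call takes 0.05 s, during which the arm holds its last target. There are 200 camera calls.

## Working session

There is one attempt and no reset: what is moved stays moved. The work goes in short steps, Python scripts to look and compute and a tool call to move; the robot and the scene stay as the last step left them, time stands still between calls to the robot, and variables do not carry over. Pictures are saved under pics/ and viewed, at most 14 in all, crops included, and the job is handed in when it is done.

Besides the shell and the picture viewer there is one more tool, called after ">>>" by a JSON object that holds its "method" and its "body", one argument or row to a line. play_rows: Moves the arm, as the interface text tells. Its arguments: {"type":"object","properties":{"increments":{"type":"array"},"grip_force":{"type":"number"}},"required":["increments"]}

```bash
mkdir -p pics; cat > h.py <<'E'
import numpy as np, cv2
from scipy.spatial.transform import Rotation as R
from workcell import telemetry, camera, calibration, workorder
def K(c):
    f=210/np.tan(np.radians(c["vertical_fov"])/2); return f,c["cx"],c["cy"]
def cloud(name):
    """world xyz per pixel, image"""
    c=calibration(name); f,cx,cy=K(c)
    o=telemetry.get_obs(); im,d=camera(name)
    v,u=np.mgrid[0:420,0:560].astype(float)
    x,y=u-cx,v-cy
    if name=="wrist":
        r=np.hypot(x,y)+1e-9; t=r/f; s=np.tan(np.minimum(t,1.5))/r
        P=np.stack([x*s*d,y*s*d,d],-1)
        H=np.array(c["hand_eye"]); P=P@H[:3,:3].T+H[:3,3]
        Rt=R.from_euler("xyz",o["tcp_rot"],degrees=True).as_matrix()
        P=P@Rt.T+np.array(o["ee_pos"])
    else:
        P=np.stack([x/f*d,y/f*d,d],-1)
        Rc=cv2.Rodrigues(np.array(c["rvec"],float))[0]
        P=(P-np.array(c["tvec"]).ravel())@Rc
    P[d==0]=np.nan
    return im,P
def save(n,im,s=None):
    cv2.imwrite("pics/"+n+".png",cv2.cvtColor(im,cv2.COLOR_RGB2BGR))
E
python3 - <<'E'
from h import *
o=telemetry.get_obs(); print(o)
for n in("top","side","wrist"):
    im,P=cloud(n); save(n+"0",im); np.savez("/tmp/%s0"%n,im=im,P=P); print(n,calibration(n))
E
```

```text
{'time': 0.0, 'q': array([7.62597825e+01, 5.01062226e+00, 1.00359217e+01, 9.51010639e+01,
       1.43628954e-03, 8.99987762e+01]), 'qd': array([ 0.01799739,  0.01786328,  0.16744806,  0.01966046,  0.15990019,
       -0.00298075]), 'joint_efforts': array([ 5.94801513e-04, -5.20389783e+01,  4.64797497e+01,  1.65480649e-02,
        2.34681502e-04,  1.30988332e-05]), 'ee_pos': array([0.13058032, 0.53406072, 0.2496008 ]), 'tcp_rot': array([-1.79924236e+02, -1.43790658e-03,  1.66261004e+02]), 'wrist_force': array([ 0.8059234 , -0.80439731,  0.09535036]), 'torque': array([-0.01550253,  0.02747317,  0.01103059]), 'grasp_force': 0.0, 'opening': 0.08547337934931053}
top {'vertical_fov': 51.39310798306501, 'cx': 274.1570044583167, 'cy': 206.685060723588, 'rvec': array([ 2.09920061, -2.11835794,  0.18041663]), 'tvec': array([-0.0330376 ,  0.59336141,  1.12168187])}
side {'vertical_fov': 48.74150546899453, 'cx': 276.7530455137786, 'cy': 204.14394224696468, 'rvec': array([ 0.16218586, -2.83661685,  1.18707721]), 'tvec': array([0.58330246, 0.13435459, 1.27487501])}
wrist {'vertical_fov': 65.70646984690485, 'cx': 280.9753448461612, 'cy': 208.70530202624118, 'hand_eye': array([[-4.63933819e-04, -9.56872626e-01, -2.90507421e-01,
         7.38137240e-02],
       [ 9.99999180e-01, -7.90769290e-04,  1.00765773e-03,
         3.24137714e-04],
       [-1.19392445e-03, -2.90506715e-01,  9.56872208e-01,
        -1.23736917e-01],
       [ 0.00000000e+00,  0.00000000e+00,  0.00000000e+00,
         1.00000000e+00]])}
```

View pics/top0.png

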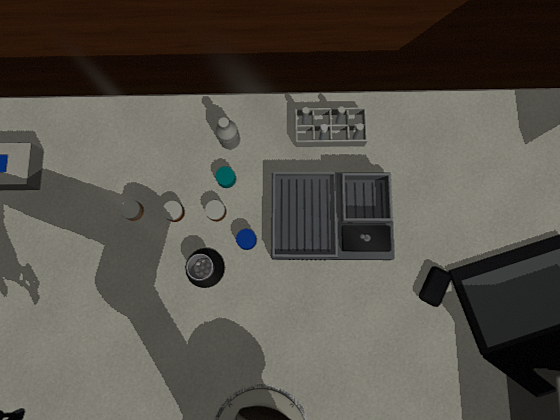

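View pics/side0.png

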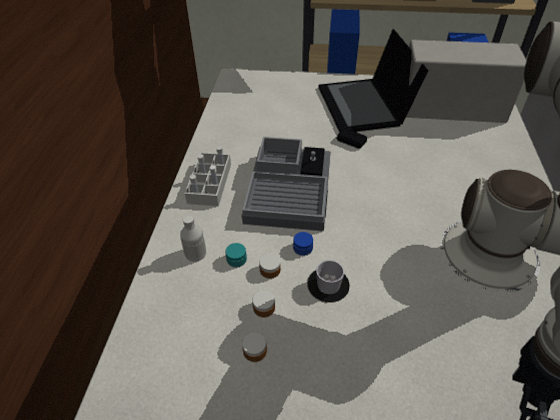

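The top view shows white-capped jars at (132,210), (175,210) and (215,210). The look-alikes are teal at (226,177) and blue at (246,239). The cup is on its mat at (203,267), the toggle at (366,237), the basket at (366,197), the bay at (305,215), the bottle at (226,130) and the mouse at (434,286). The side view agrees: jars at (255,346), (263,303) and (270,266).

```bash
python3 - <<'E'
from h import *
T=np.load("/tmp/top0.npz");S=np.load("/tmp/side0.npz")
def blob(D,u,v,r,lo,hi):
    P=D["P"][v-r:v+r+1,u-r:u+r+1].reshape(-1,3); P=P[(P[:,2]>lo)&(P[:,2]<hi)]
    return P
for nm,D,pts in(("top",T,[(132,210),(175,210),(215,210),(226,177),(246,239)]),("side",S,[(255,346),(263,303),(270,266),(236,254),(303,243)])):
    for u,v in pts:
        P=blob(D,u,v,18,.03,.06); z=np.median(P[:,2]); Q=P[abs(P[:,2]-z)<.006].astype(np.float32)
        c,r=cv2.minEnclosingCircle(Q[:,:2].copy()); print(nm,(u,v),"z",z.round(4),"med",np.median(Q[:,:2],0).round(4),"circ",np.round(c,4),round(r,4),len(Q), D["im"][v-3:v+4,u-3:u+4].reshape(-1,3).mean(0).round())
for nm,D,u,v in(("top",T,203,267),("side",S,330,277)):
    P=blob(D,u,v,26,.045,.08).astype(np.float32); print(nm,"cup rim",np.percentile(P[:,2],[5,50,95]).round(4),cv2.minEnclosingCircle(P[:,:2].copy()),len(P))
    im=D["im"][v-40:v+41,u-40:u+41]; Q=D["P"][v-40:v+41,u-40:u+41]
    m=(im.max(-1)<30)&(Q[...,2]<.02); q=Q[m].astype(np.float32); print(" mat",len(q),np.median(q[:,2]),cv2.minEnclosingCircle(q[:,:2].copy()))
# drier: housing top & rims
P=T["P"];w=P[165:265,262:402].reshape(-1,3); w=w[(w[:,2]>.03)&(w[:,2]<.1)].astype(np.float32)
print("drier rect",cv2.minAreaRect(w[:,:2].copy()))
w2=S["P"][130:232,235:335].reshape(-1,3);w2=w2[(w2[:,2]>.03)&(w2[:,2]<.1)].astype(np.float32)
print("drier rect side",cv2.minAreaRect(w2[:,:2].copy()))
for nm,D,u,v in(("top",T,366,237),("side",S,313,155)):
    q=blob(D,u,v,10,.08,.14); print(nm,"toggle",len(q),q.mean(0) if len(q) else 0, np.nanmedian(blob(D,u,v,10,.05,.07),0), q[np.argmax(q[:,2])] if len(q) else 0)
def crop(D,u0,u1,v0,v1,w=400): 
    im=D["im"][v0:v1,u0:u1]; return cv2.resize(im,(w,300),interpolation=cv2.INTER_CUBIC)
save("crop0",np.vstack([np.hstack([crop(T,110,270,160,280),crop(T,265,400,165,265)]),np.hstack([crop(S,230,360,230,365),crop(S,240,335,130,230)])]))
E
```

```text
top (132, 210) z 0.0403 med [0.5951 0.3601] circ [0.596  0.3594] 0.0286 300 [85. 85. 79.]
top (175, 210) z 0.0404 med [0.5905 0.2427] circ [0.5911 0.2435] 0.0278 305 [132. 132. 124.]
top (215, 210) z 0.0403 med [0.5915 0.1252] circ [0.5912 0.1259] 0.0277 304 [132. 132. 123.]
top (226, 177) z 0.0402 med [0.6879 0.0986] circ [0.6874 0.0995] 0.0281 293 [ 0. 90. 88.]
top (246, 239) z 0.0402 med [0.5107 0.0388] circ [0.5109 0.0394] 0.0273 312 [ 12.  46. 109.]
side (255, 346) z 0.0409 med [0.5954 0.3635] circ [0.5963 0.3629] 0.0284 434 [109. 109. 104.]
side (263, 303) z 0.0407 med [0.5909 0.2465] circ [0.5904 0.2445] 0.0279 352 [144. 144. 138.]
side (270, 266) z 0.0406 med [0.5914 0.1292] circ [0.5907 0.1267] 0.0287 291 [169. 169. 162.]
side (236, 254) z 0.0407 med [0.6873 0.1024] circ [0.6879 0.0997] 0.0288 279 [ 43. 118. 116.]
side (303, 243) z 0.0407 med [0.5108 0.0429] circ [0.5126 0.0397] 0.0299 263 [ 30.  59. 129.]
top cup rim [0.0476 0.0616 0.0665] ((0.4342093765735626, 0.158938929438591), 0.034933414310216904) 171
 mat 561 0.004449199 ((0.4350161850452423, 0.1556069552898407), 0.05377630516886711)
side cup rim [0.0468 0.0586 0.0666] ((0.43453824520111084, 0.15815331041812897), 0.037135228514671326) 326
 mat 501 0.005021246 ((0.43445709347724915, 0.15573181211948395), 0.05392608791589737)
drier rect ((0.5736092329025269, -0.19589963555335999), (0.328122079372406, 0.2424388974905014), 89.68585968017578)
drier rect side ((0.5730289220809937, -0.19223375618457794), (0.3340030908584595, 0.24156661331653595), 89.01991271972656)
top toggle 27 [ 0.50589347 -0.26477745  0.09996839] [ 0.50710824 -0.28269333  0.06012248] [ 0.50224432 -0.25944891  0.10752026]
side toggle 20 [ 0.5065163  -0.26214178  0.09810644] [ 0.50429738 -0.29638334  0.06150191] [ 0.5075063  -0.25550291  0.10778229]
```

View pics/crop0.png

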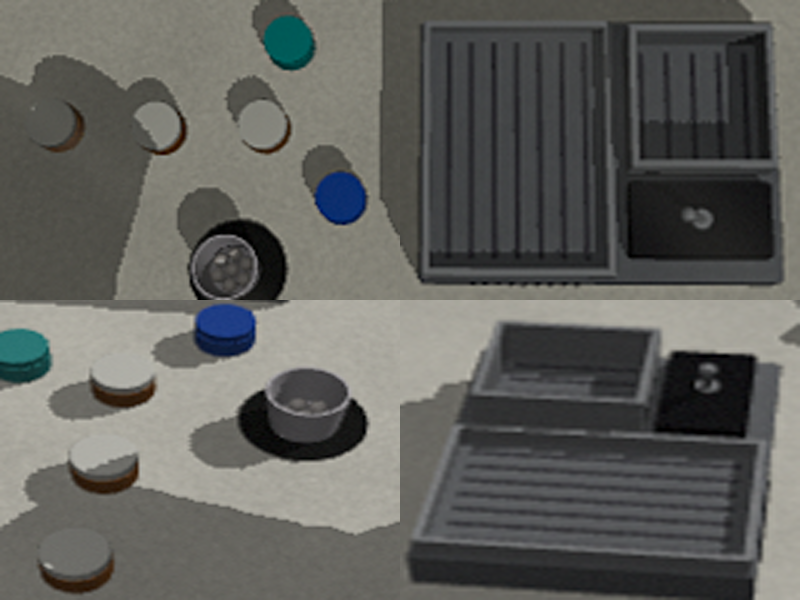

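The crop confirms three amber jars with white caps, at about (0.596,0.361), (0.591,0.243) and (0.591,0.126), with tops at z≈0.040. The teal and blue ones are the decoys. The toggle leans to +y, so it is ON. Next I'll measure the rims and the pivot, then write a move planner.

```bash
cat >> h.py <<'E'
def rot(rpy): return R.from_euler("xyz",rpy,degrees=True)
def inc(wps,o=None):
    """wps: list of (xyz m, rpy deg) -> shift mm, turn deg in the current tool frame"""
    o=o or telemetry.get_obs(); R0=rot(o["tcp_rot"]); p0=np.array(o["ee_pos"])
    for p,r in wps:
        s=R0.inv().apply(np.array(p)-p0)*1000; t=(R0.inv()*(rot(r) if not isinstance(r,R) else r)).as_rotvec(degrees=True)
        print(s.round(0).tolist(),t.round(1).tolist(),"rows>=%d"%max(np.linalg.norm(s)/50,np.linalg.norm(t)/8.59))
E
python3 - <<'E'
from h import *
for nm,w in(("top",(slice(165,265),slice(262,402))),("side",(slice(130,232),slice(235,335)))):
    P=np.load("/tmp/%s0.npz"%nm)["P"][w].reshape(-1,3)
    for n,lo,hi in(("bay rim",.055,.0605),("basket rim",.0855,.0905)):
        q=P[(P[:,2]>lo)&(P[:,2]<hi)].astype(np.float32)
        if n=="bay rim": q=q[q[:,1]>-.212]
        else: q=q[q[:,0]>.535]
        print(nm,n,len(q),cv2.minAreaRect(q[:,:2].copy()), np.percentile(q,[2,98],axis=0)[:,:2].round(3).tolist())
    q=P[(P[:,2]>.0585)&(P[:,2]<.0625)&(P[:,1]<-.212)&(P[:,0]<.545)].astype(np.float32)
    print(nm,"panel",cv2.minAreaRect(q[:,:2].copy()))
inc([((.506,-.20,.20),(180,0,166.3)),((.506,-.22,.2),(180,0,180))])
E
```

```text
top bay rim 531 ((0.5744940638542175, -0.1206352487206459), (0.1717233657836914, 0.23052529990673065), 89.45477294921875) [[0.459, -0.206], [0.69, -0.035]]
top basket rim 366 ((0.6122037768363953, -0.2835761308670044), (0.1288578063249588, 0.12754905223846436), 89.24562072753906) [[0.548, -0.347], [0.676, -0.22]]
top panel ((0.5068385004997253, -0.282554566860199), (0.1263282746076584, 0.06691331416368484), 89.48844146728516)
side bay rim 425 ((0.5749648213386536, -0.12151994556188583), (0.181293785572052, 0.23192860186100006), 89.62791442871094) [[0.46, -0.207], [0.69, -0.032]]
side basket rim 201 ((0.6127444505691528, -0.2828853130340576), (0.13497862219810486, 0.12893778085708618), 89.78543090820312) [[0.549, -0.348], [0.676, -0.217]]
side panel ((0.506529688835144, -0.2794926166534424), (0.13382023572921753, 0.06723957508802414), 89.22320556640625)
[-539.0, -624.0, 50.0] [-0.1, -0.0, -0.0] rows>=16
[-544.0, -643.0, 50.0] [-0.1, -0.0, -13.7] rows>=16
```

```bash
python3 - <<'E'
from h import *
inc([((.506,-.225,.25),(180,0,90))])
E
```

```text
[-545.0, -648.0, 0.0] [-0.0, 0.0, 76.3] rows>=16
```

>>> {"method": "play_rows", "body": {
  "increments": [
    [[-545, -648, 0], [0, 0, 76.3], 1],
    [[-545, -648, 0], [0, 0, 76.3], 1],
    [[-545, -648, 0], [0, 0, 76.3], 1],
    [[-545, -648, 0], [0, 0, 76.3], 1],
    [[-545, -648, 0], [0, 0, 76.3], 1],
    [[-545, -648, 0], [0, 0, 76.3], 1],
    [[-545, -648, 0], [0, 0, 76.3], 1],
    [[-545, -648, 0], [0, 0, 76.3], 1],
    [[-545, -648, 0], [0, 0, 76.3], 1],
    [[-545, -648, 0], [0, 0, 76.3], 1],
    [[-545, -648, 0], [0, 0, 76.3], 1],
    [[-545, -648, 0], [0, 0, 76.3], 1],
    [[-545, -648, 0], [0, 0, 76.3], 1],
    [[-545, -648, 0], [0, 0, 76.3], 1],
    [[-545, -648, 0], [0, 0, 76.3], 1],
    [[-545, -648, 0], [0, 0, 76.3], 1],
    [[-545, -648, 0], [0, 0, 76.3], 1],
    [[-545, -648, 0], [0, 0, 76.3], 1],
    [[-545, -648, 0], [0, 0, 76.3], 1],
    [[-545, -648, 0], [0, 0, 76.3], 1]
  ]
}}

```text
time: 2.15
ee_pos: [0.5058, -0.2239, 0.2504]
tcp_rot: [-180.0, -0.0, 90.0]
wrist_force: [-0.2, -0.5, -0.0]
opening: 0.0001
grasp_force: 0.0
```

```bash
python3 - <<'E'
from h import *
o=telemetry.get_obs(); print(o["q"].round(1),o["ee_pos"],o["tcp_rot"],o["opening"])
im,P=cloud("wrist"); save("w1",im)
# toggle ball points
m=(P[...,2]>.08)&(P[...,2]<.115)&(abs(P[...,0]-.506)<.03)&(abs(P[...,1]+.265)<.04); q=P[m]; print(len(q),q.mean(0),np.percentile(q,[2,98],axis=0))
E
```

```text
[-23.9   5.4  10.6  95.2   0.   66.1] [ 0.50578015 -0.22393441  0.25043059] [-1.79989695e+02 -1.33617220e-02  8.99831164e+01] 8.192955763450008e-05
174 [ 0.50560668 -0.2613895   0.10225763] [[ 0.49975509 -0.26786521  0.09689989]
 [ 0.51154693 -0.25656746  0.10553242]]
```

View pics/w1.png

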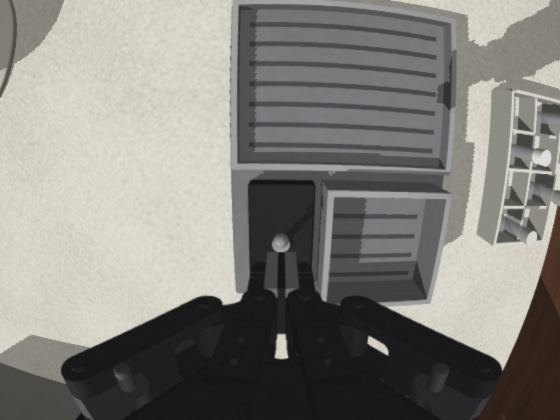

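The wrist view shows the toggle ball at (281,243), leaning towards the bay. I'll lower the shut fingers on its bay side and push it towards -y.

>>> {"method": "play_rows", "body": {
  "increments": [
    [[0, 0, 50], [0, 0, 0], 1],
    [[0, 0, 100], [0, 0, 0], 1],
    [[0, 0, 130], [0, 0, 0], 1],
    [[0, 0, 144], [0, 0, 0], 1],
    [[0, 0, 144], [0, 0, 0], 1],
    [[-10, 0, 144], [0, 0, 0], 1],
    [[-20, 0, 144], [0, 0, 0], 1],
    [[-30, 0, 144], [0, 0, 0], 1],
    [[-40, 0, 144], [0, 0, 0], 1],
    [[-48, 0, 144], [0, 0, 0], 1],
    [[-52, 0, 144], [0, 0, 0], 1],
    [[-52, 0, 144], [0, 0, 0], 1],
    [[-52, 0, 144], [0, 0, 0], 1],
    [[-30, 0, 144], [0, 0, 0], 1],
    [[-10, 0, 100], [0, 0, 0], 1],
    [[-10, 0, 50], [0, 0, 0], 0.2],
    [[-10, 0, 0], [0, 0, 0], 0],
    [[-10, 0, 0], [0, 0, 0], 0]
  ]
}}

```text
time: 4.0
ee_pos: [0.5077, -0.2347, 0.258]
tcp_rot: [179.5, 0.3, 90.0]
wrist_force: [-0.8, 0.0, 1.0]
opening: 0.0433
grasp_force: 0.0
```

```bash
python3 - <<'E'
from h import *
im,P=cloud("top")
m=(P[...,2]>.085)&(P[...,2]<.115)&(abs(P[...,0]-.506)<.03)&(abs(P[...,1]+.281)<.05); q=P[m]; print("top",len(q),q.mean(0) if len(q) else 0)
im,P=cloud("wrist")
m=(P[...,2]>.08)&(P[...,2]<.115)&(abs(P[...,0]-.506)<.03)&(abs(P[...,1]+.281)<.05); q=P[m]; print("w",len(q),q.mean(0) if len(q) else 0)
o=telemetry.get_obs();print(o["ee_pos"],o["tcp_rot"])
# cup approach: radial yaw at cup
c=np.array([.4345,.1575]); a=np.degrees(np.arctan2(c[1],c[0])); print("az",a)
# down pose with closing axis tangential: z down ; tool x?  down pose yaw Y: x=(cosY,sinY), y=(sinY,-cosY)
E
```

```text
top 0 0
w 236 [ 0.50555735 -0.2955165   0.0965666 ]
[ 0.50670734 -0.23445639  0.25172254] [1.79857050e+02 6.54635732e-02 8.99959131e+01]
az 19.924852213972134
```

The toggle is OFF: the ball is at y≈-0.297, past the pivot at -0.281. Next is a tilted grasp of the cup, with the tool 40° below horizontal.

```bash
cat >> h.py <<'E'
def tilt(az,th,roll=0):
    """tool z along azimuth az, th deg below horizontal, y horizontal (left), then roll about tool z"""
    a,t=np.radians([az,th]); z=np.array([np.cos(t)*np.cos(a),np.cos(t)*np.sin(a),-np.sin(t)])
    y=np.array([-np.sin(a),np.cos(a),0]); x=np.cross(y,z)
    return R.from_matrix(np.stack([x,y,z],1))*R.from_euler("z",roll,degrees=True)
E
python3 - <<'E'
from h import *
inc([((.348,.126,.25),tilt(19.92,40))])
E
```

```text
[360.0, -159.0, 1.0] [-47.5, -33.1, -101.9] rows>=13
```

>>> {"method": "play_rows", "body": {
  "increments": [
    [[180, -80, 0], [-24, -16.5, -51], 0],
    [[180, -80, 0], [-24, -16.5, -51], 0],
    [[180, -80, 0], [-24, -16.5, -51], 0],
    [[180, -80, 0], [-24, -16.5, -51], 0],
    [[180, -80, 0], [-24, -16.5, -51], 0],
    [[180, -80, 0], [-24, -16.5, -51], 0],
    [[180, -80, 0], [-24, -16.5, -51], 0],
    [[360, -159, 1], [-47.5, -33.1, -101.9], 0],
    [[360, -159, 1], [-47.5, -33.1, -101.9], 0],
    [[360, -159, 1], [-47.5, -33.1, -101.9], 0],
    [[360, -159, 1], [-47.5, -33.1, -101.9], 0],
    [[360, -159, 1], [-47.5, -33.1, -101.9], 0],
    [[360, -159, 1], [-47.5, -33.1, -101.9], 0],
    [[360, -159, 1], [-47.5, -33.1, -101.9], 0],
    [[360, -159, 1], [-47.5, -33.1, -101.9], 0],
    [[360, -159, 1], [-47.5, -33.1, -101.9], 0],
    [[360, -159, 1], [-47.5, -33.1, -101.9], 0],
    [[360, -159, 1], [-47.5, -33.1, -101.9], 0],
    [[360, -159, 1], [-47.5, -33.1, -101.9], 0]
  ]
}}

```text
time: 6.0
ee_pos: [0.4613, 0.1704, 0.2783]
tcp_rot: [179.8, 47.0, -160.3]
wrist_force: [0.5, 1.0, 1.0]
opening: 0.0855
grasp_force: 0.0
```

```bash
python3 - <<'E'
from h import *
o=telemetry.get_obs(); print(o["q"].round(1),o["ee_pos"])
print("err",(tilt(19.92,40)*rot(o["tcp_rot"]).inv()).magnitude()*57.3)
im,P=cloud("wrist"); save("w2",im)
m=(P[...,2]>.058)&(P[...,2]<.068)&(np.hypot(P[...,0]-.4345,P[...,1]-.157)<.05); q=P[m].astype(np.float32); print(len(q),cv2.minEnclosingCircle(q[:,:2].copy()),np.percentile(q[:,2],95))
inc([((.348,.126,.125),tilt(19.92,40)),((.4345,.1575,.048),tilt(19.92,40))])
E
```

```text
[ 20.5 -48.5 -39.2  52.3  -0.4   0.5] [0.46129578 0.17037072 0.27828332]
err 2.959217770871374
538 ((0.447407603263855, 0.16417157649993896), 0.030603744089603424) 0.06512487
[195.0, -4.0, 15.0] [0.0, -2.9, -0.1] rows>=3
[189.0, -4.0, 135.0] [0.0, -2.9, -0.1] rows>=4
```

View pics/w2.png

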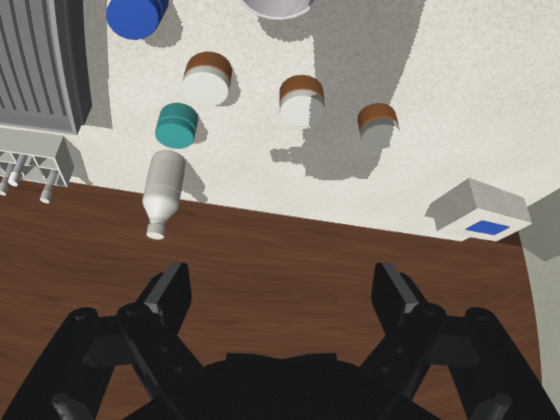

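The first tilted pose hit the q2 limit, so the arm can't fold that far. The picture shows the jars at (208,80), (301,100) and (379,122), undisturbed, and the cup at the top edge. I'll come from the left side instead, using q5.

```bash
python3 - <<'E'
from h import *
Rt=tilt(-60,45); z=Rt.as_matrix()[:,2]; c=np.array([.4345,.158,.048])
inc([(c-.12*z+[0,0,.12],Rt)])
E
```

```text
[49.0, 81.0, -15.0] [57.6, 1.6, 55.3] rows>=9
```

>>> {"method": "play_rows", "body": {
  "increments": [
    [[49, 81, -15], [57.6, 1.6, 55.3], 0],
    [[49, 81, -15], [57.6, 1.6, 55.3], 0],
    [[49, 81, -15], [57.6, 1.6, 55.3], 0],
    [[49, 81, -15], [57.6, 1.6, 55.3], 0],
    [[49, 81, -15], [57.6, 1.6, 55.3], 0],
    [[49, 81, -15], [57.6, 1.6, 55.3], 0],
    [[49, 81, -15], [57.6, 1.6, 55.3], 0],
    [[49, 81, -15], [57.6, 1.6, 55.3], 0],
    [[49, 81, -15], [57.6, 1.6, 55.3], 0],
    [[49, 81, -15], [57.6, 1.6, 55.3], 0],
    [[49, 81, -15], [57.6, 1.6, 55.3], 0],
    [[49, 81, -15], [57.6, 1.6, 55.3], 0],
    [[49, 81, -15], [57.6, 1.6, 55.3], 0],
    [[49, 81, -15], [57.6, 1.6, 55.3], 0],
    [[49, 81, -15], [57.6, 1.6, 55.3], 0]
  ]
}}

```text
time: 7.55
ee_pos: [0.3921, 0.2315, 0.2543]
tcp_rot: [179.8, 45.0, 120.0]
wrist_force: [-0.3, -0.2, 0.0]
opening: 0.0849
grasp_force: 0.0
```

```bash
python3 - <<'E'
from h import *
o=telemetry.get_obs(); print(o["q"].round(1),o["ee_pos"])
Rt=tilt(-60,45); z=Rt.as_matrix()[:,2]; c=np.array([.4345,.158,.048])
print("err",(Rt*rot(o["tcp_rot"]).inv()).magnitude()*57.3, o["ee_pos"]-(c-.12*z+[0,0,.12]))
inc([(c-.12*z,Rt),(c-.06*z,Rt),(c+.004*z,Rt)])
im,P=cloud("top"); np.savez("/tmp/t.npz",im=im,P=P)
E
```

```text
[ 53.    3.5  -0.7 106.9 -40.7 120.9] [0.39214207 0.23146509 0.25432629]
err 0.1609460316838311 [ 6.84738924e-05 -1.96050684e-05  1.47347941e-03]
[86.0, -0.0, 86.0] [0.2, 0.0, -0.0] rows>=2
[86.0, -0.0, 146.0] [0.2, 0.0, -0.0] rows>=3
[86.0, -1.0, 210.0] [0.2, 0.0, -0.0] rows>=4
```

>>> {"method": "play_rows", "body": {
  "increments": [
    [[45, 0, 45], [0, 0, 0], 0],
    [[86, 0, 86], [0, 0, 0], 0],
    [[86, 0, 106], [0, 0, 0], 0],
    [[86, 0, 126], [0, 0, 0], 0],
    [[86, 0, 146], [0, 0, 0], 0],
    [[86, 0, 166], [0, 0, 0], 0],
    [[86, 0, 186], [0, 0, 0], 0],
    [[86, 0, 200], [0, 0, 0], 0],
    [[86, 0, 210], [0, 0, 0], 0],
    [[86, 0, 210], [0, 0, 0], 0],
    [[86, 0, 210], [0, 0, 0], 0]
  ],
  "grip_force": 40
}}

```text
time: 8.7
ee_pos: [0.4367, 0.1557, 0.045]
tcp_rot: [179.9, 45.1, 119.9]
wrist_force: [0.3, 0.4, -0.1]
opening: 0.0857
grasp_force: 0.0
```

```bash
python3 - <<'E'
from h import *
o=telemetry.get_obs(); print(o["ee_pos"],o["wrist_force"])
im,P=cloud("wrist"); save("w3",np.hstack([im[:,::1]]))
E
```

```text
[0.43665494 0.1557327  0.04502452] [ 0.30437729  0.35951977 -0.10902083]
```

View pics/w3.png

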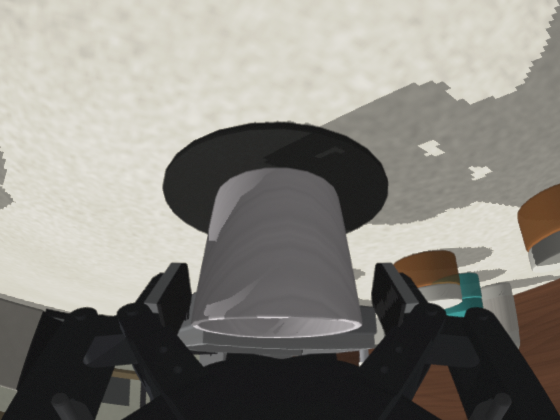

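The wrist view, upside down, shows the cup centred between the open pads, with its rim near (277,325). Closing.

>>> {"method": "play_rows", "body": {
  "increments": [
    [[0, 0, 3], [0, 0, 0], 0.1],
    [[0, 0, 3], [0, 0, 0], 0.2],
    [[0, 0, 3], [0, 0, 0], 0.4],
    [[0, 0, 3], [0, 0, 0], 1],
    [[0, 0, 3], [0, 0, 0], 1],
    [[0, 0, 3], [0, 0, 0], 1],
    [[0, 0, 3], [0, 0, 0], 1],
    [[-7, 0, -4], [0, 0, 0], 1],
    [[-14, 0, -11], [0, 0, 0], 1],
    [[-35, 0, -32], [0, 0, 0], 1],
    [[-35, 0, -32], [0, 0, 0], 1],
    [[-35, 0, -32], [0, 0, 0], 1]
  ],
  "grip_force": 40
}}

```text
time: 9.95
ee_pos: [0.4379, 0.1541, 0.0925]
tcp_rot: [179.8, 45.0, 119.9]
wrist_force: [0.7, 1.0, -2.1]
opening: 0.0676
grasp_force: 45.5
```

```bash
python3 - <<'E'
from h import *
im,P=cloud("side"); im2,P2=cloud("wrist"); save("s4",np.hstack([cv2.resize(im[200:380,220:460],(400,300)),cv2.resize(im2,(400,300))]))
E
```

```text
(no output)
```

View pics/s4.png

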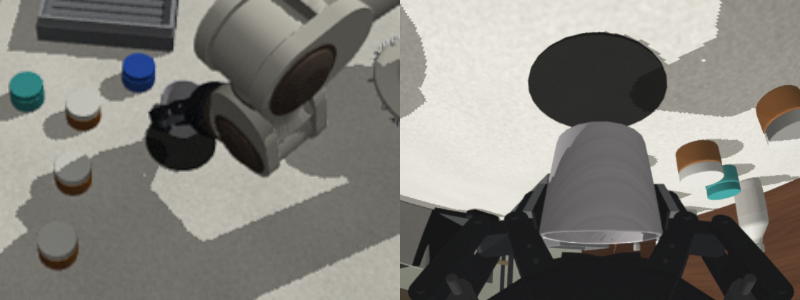

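The cup is held upright above its mat, opening 67.6 mm. Next I'll compute the pouring path with the lip held over the basket.

```bash
cat > pour.py <<'E'
from h import *
# cup geometry in the tool frame at grasp
Rg=tilt(-60,45); pg=np.array([.438,.154,.0435])
rim_t=Rg.inv().apply(np.array([.4345,.158,.064])-pg); rim_t[1]=0
ax_t=Rg.inv().apply([0,0,1])
def lip_pose(Rt,lip):
    ax=Rt.apply(ax_t); d=np.array([0,0,-1.])-ax*(-ax[2]); d/=np.linalg.norm(d)
    return np.array(lip)-.035*d-Rt.apply(rim_t), np.degrees(np.arccos(ax[2]))
if __name__=="__main__":
    a=-40; L=np.array([.630,-.283,.14])
    print("rim_t",rim_t)
    W=[((.50,.0,.25),tilt(-50,45)),((.58,-.20,.25),tilt(a,45))]
    inc(W)
    for th,ps,dz in((22,0,.05),(0,0,.05),(0,40,.05),(0,60,0),(0,75,0),(0,90,0),(0,110,0),(0,130,0),(0,150,0)):
        Rt=tilt(a,th,ps); p,t=lip_pose(Rt,L+[0,0,dz]); print(th,ps,"tilt",t.round(),"tcp",p.round(3),end=" "); inc([(p,Rt)])
E
python3 pour.py
```

```text
rim_t [-0.01080876  0.         -0.01818262]
[-228.0, -23.0, 4.0] [-7.1, 0.1, -7.1] rows>=4
[-379.0, -53.0, 155.0] [-14.1, 0.1, -14.1] rows>=8
22 0 tilt 23.0 tcp [ 0.664 -0.312  0.187] [-433.0, -36.0, 298.0] [-16.8, -22.7, -11.1] rows>=10
0 0 tilt 45.0 tcp [ 0.663 -0.311  0.204] [-443.0, -37.0, 285.0] [-18.9, -44.5, -7.8] rows>=10
0 40 tilt 57.0 tcp [ 0.667 -0.292  0.211] [-438.0, -24.0, 270.0] [-33.4, -35.7, 29.7] rows>=10
0 60 tilt 69.0 tcp [ 0.662 -0.287  0.167] [-403.0, -26.0, 296.0] [-39.9, -30.0, 48.5] rows>=10
0 75 tilt 79.0 tcp [ 0.657 -0.286  0.172] [-403.0, -30.0, 291.0] [-44.4, -25.0, 62.5] rows>=9
0 90 tilt 90.0 tcp [ 0.651 -0.286  0.175] [-404.0, -35.0, 286.0] [-48.6, -19.6, 76.4] rows>=10
0 110 tilt 104.0 tcp [ 0.642 -0.287  0.178] [-403.0, -43.0, 282.0] [-53.7, -11.3, 94.9] rows>=12
0 130 tilt 117.0 tcp [ 0.633 -0.288  0.178] [-401.0, -51.0, 279.0] [-58.1, -1.9, 113.1] rows>=14
0 150 tilt 128.0 tcp [ 0.627 -0.286  0.177] [-396.0, -56.0, 276.0] [-61.6, 8.7, 131.1] rows>=16
```

>>> {"method": "play_rows", "body": {
  "increments": [
    [[-46, -5, 1], [-1.4, 0, -1.4], 1],
    [[-92, -9, 2], [-2.8, 0, -2.8], 1],
    [[-137, -14, 2], [-4.2, 0, -4.2], 1],
    [[-183, -18, 3], [-5.6, 0, -5.6], 1],
    [[-228, -23, 4], [-7.1, 0, -7.1], 1],
    [[-258, -29, 34], [-8.5, 0, -8.5], 1],
    [[-288, -35, 64], [-9.9, 0, -9.9], 1],
    [[-318, -41, 94], [-11.3, 0, -11.3], 1],
    [[-348, -47, 125], [-12.7, 0, -12.7], 1],
    [[-379, -53, 155], [-14.1, 0, -14.1], 1],
    [[-379, -53, 155], [-14.1, 0, -14.1], 1],
    [[-379, -53, 155], [-14.1, 0, -14.1], 1],
    [[-379, -53, 155], [-14.1, 0, -14.1], 1],
    [[-379, -53, 155], [-14.1, 0, -14.1], 1]
  ]
}}

```text
time: 11.45
ee_pos: [0.5805, -0.1983, 0.2503]
tcp_rot: [-180.0, 45.0, 140.1]
wrist_force: [-0.6, 0.4, -1.2]
opening: 0.0676
grasp_force: 45.8
```

```bash
python3 - <<'E'
from pour import *
o=telemetry.get_obs(); print(o["q"].round(1),o["ee_pos"],o["opening"])
a=-40; L=np.array([.630,-.283,.14])
for th,ps,dz in((22,0,.06),(0,0,.06),(0,40,.05)):
    Rt=tilt(a,th,ps); p,t=lip_pose(Rt,L+[0,0,dz]); inc([(p,Rt)])
E
```

```text
[-10.1 -24.1 -27.7  45.5 -20.6  22.1] [ 0.58047206 -0.19830073  0.25025484] 0.06755866706723834
[-59.0, -33.0, 135.0] [0.0, -23.0, 0.0] rows>=3
[-70.0, -33.0, 121.0] [0.0, -45.0, 0.0] rows>=5
[-62.0, -16.0, 117.0] [-15.6, -43.1, 37.9] rows>=6
```

>>> {"method": "play_rows", "body": {
  "increments": [
    [[-15, -8, 34], [0, -6, 0], 1],
    [[-30, -16, 68], [0, -12, 0], 1],
    [[-45, -25, 102], [0, -18, 0], 1],
    [[-59, -33, 135], [0, -23, 0], 1],
    [[-64, -33, 128], [0, -31, 0], 1],
    [[-67, -33, 124], [0, -38, 0], 1],
    [[-70, -33, 121], [0, -45, 0], 1],
    [[-70, -33, 121], [0, -45, 0], 1],
    [[-68, -28, 120], [-5, -45, 12], 1],
    [[-65, -22, 118], [-10, -44.4, 25], 1],
    [[-62, -16, 117], [-15.6, -43.1, 37.9], 1],
    [[-62, -16, 117], [-15.6, -43.1, 37.9], 1],
    [[-62, -16, 117], [-15.6, -43.1, 37.9], 1],
    [[-62, -16, 117], [-15.6, -43.1, 37.9], 1]
  ]
}}

```text
time: 12.85
ee_pos: [0.6677, -0.2917, 0.212]
tcp_rot: [90.0, 49.9, 50.0]
wrist_force: [0.4, -0.9, -1.6]
opening: 0.0677
grasp_force: 46.1
```

```bash
python3 - <<'E'
from pour import *
o=telemetry.get_obs(); print(o["q"].round(1),o["ee_pos"],o["opening"])
a=-40; L=np.array([.630,-.283,.14])
print("err",np.degrees((tilt(a,0,40)*rot(o["tcp_rot"]).inv()).magnitude()))
for th,ps,dz in((0,60,.0),(0,75,0),(0,90,0),(0,105,0),(0,120,0),(0,135,0),(0,150,0),(0,160,0)):
    Rt=tilt(a,th,ps); p,t=lip_pose(Rt,L+[0,0,dz]); inc([(p,Rt)])
im,P=cloud("top"); im2,P2=cloud("side"); save("p5",np.hstack([cv2.resize(im[150:300,260:460],(400,300)),cv2.resize(im2[80:245,200:420],(400,300))]))
E
```

```text
[-14.6  -4.6 -53.4 -48.9 -25.4  40.1] [ 0.66770479 -0.29172017  0.21199146] 0.06771603508453353
err 0.07541812956548469
[34.0, -29.0, -7.0] [0.0, 0.0, 19.9] rows>=2
[29.0, -28.0, -12.0] [0.0, 0.0, 34.9] rows>=4
[24.0, -29.0, -16.0] [0.0, 0.0, 49.9] rows>=5
[19.0, -31.0, -21.0] [0.0, 0.0, 64.9] rows>=7
[15.0, -34.0, -26.0] [0.0, 0.0, 79.9] rows>=9
[13.0, -37.0, -31.0] [0.0, -0.0, 94.9] rows>=11
[13.0, -39.0, -35.0] [0.0, -0.0, 109.9] rows>=12
[14.0, -39.0, -38.0] [0.0, -0.0, 119.9] rows>=13
```

View pics/p5.png

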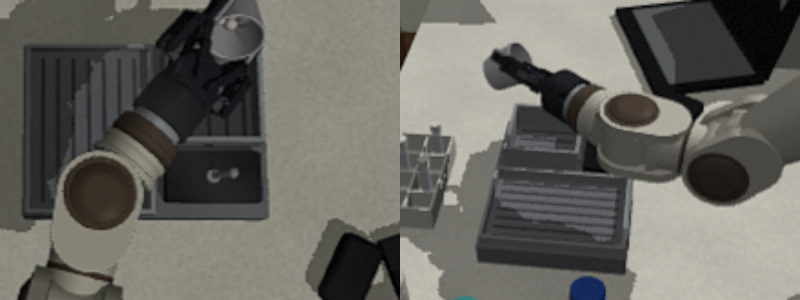

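The top view shows the tilted cup over the basket, mouth facing the basket centre, with the balls still inside. The toggle is still off. Pouring.

>>> {"method": "play_rows", "body": {
  "increments": [
    [[17, -15, -4], [0, 0, 8], 1],
    [[34, -29, -7], [0, 0, 16], 1],
    [[34, -29, -7], [0, 0, 20], 1],
    [[31, -28, -10], [0, 0, 28], 1],
    [[29, -28, -12], [0, 0, 36], 1],
    [[27, -29, -14], [0, 0, 44], 1],
    [[24, -29, -17], [0, 0, 52], 1],
    [[21, -30, -20], [0, 0, 60], 1],
    [[18, -32, -22], [0, 0, 68], 1],
    [[16, -33, -25], [0, 0, 76], 1],
    [[15, -35, -28], [0, 0, 84], 1],
    [[14, -36, -30], [0, 0, 92], 1],
    [[13, -38, -33], [0, 0, 100], 1],
    [[13, -39, -35], [0, 0, 110], 1],
    [[14, -39, -38], [0, 0, 120], 1],
    [[14, -39, -38], [0, 0, 120], 1],
    [[14, -39, -38], [0, 0, 110], 1],
    [[14, -39, -38], [0, 0, 120], 1],
    [[14, -39, -38], [0, 0, 120], 1],
    [[14, -39, -38], [0, 0, 120], 1]
  ]
}}

```text
time: 14.95
ee_pos: [0.6248, -0.2846, 0.1765]
tcp_rot: [89.8, -69.8, 50.1]
wrist_force: [0.1, -0.7, -1.0]
opening: 0.0675
grasp_force: 46.1
```

```bash
python3 - <<'E'
from pour import *
o=telemetry.get_obs(); print(o["q"].round(1),o["ee_pos"],o["opening"])
im,P=cloud("top"); im2,P2=cloud("side"); im3,P3=cloud("wrist")
save("p6",np.vstack([np.hstack([cv2.resize(im[150:300,260:460],(400,300)),cv2.resize(im2[80:245,200:420],(400,300))]),np.hstack([cv2.resize(im3,(400,300)),cv2.resize(im3[150:,100:460],(400,300))])]))
E
```

```text
[-15.   -5.1 -59.8 -54.7 -25.1 159.8] [ 0.62476804 -0.28456213  0.17651693] 0.0675005045360094
```

View pics/p6.png

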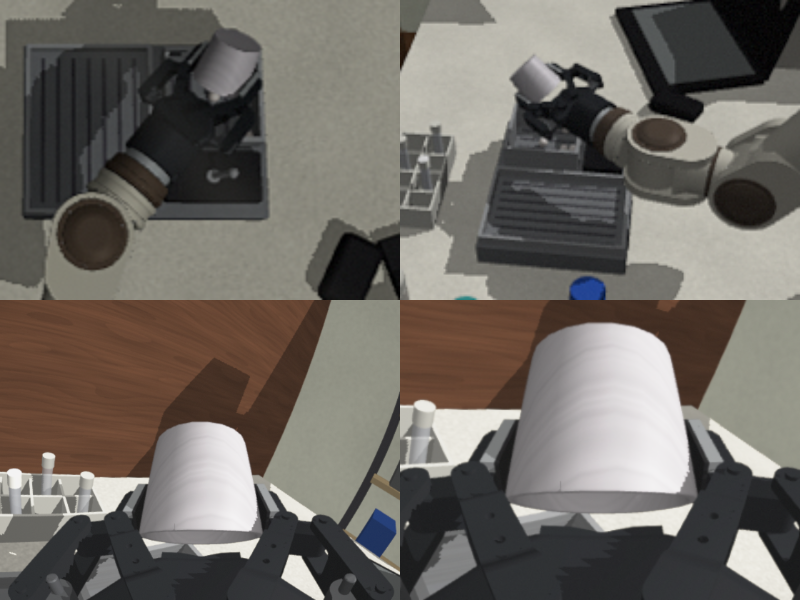

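The cup is inverted and no balls are visible outside. I'll roll back upright and retreat so I can see the basket.

```bash
python3 - <<'E'
from pour import *
o=telemetry.get_obs()
p0=np.array(o["ee_pos"]); R0=rot(o["tcp_rot"])
inc([(p0+[0,0,.06],R0),(p0+[0,0,.06],R0*R.from_euler("z",-80,degrees=True)),((.64,-.28,.25),tilt(-40,0)),((.58,-.18,.27),tilt(-40,45))])
E
```

```text
[56.0, 21.0, 0.0] [0.0, 0.0, 0.0] rows>=1
[56.0, 21.0, 0.0] [0.0, -0.0, -80.0] rows>=9
[74.0, 13.0, 9.0] [0.0, 0.2, -159.9] rows>=18
[106.0, -16.0, -102.0] [61.7, 11.1, -148.8] rows>=18
```

>>> {"method": "play_rows", "body": {
  "increments": [
    [[28, 10, 0], [0, 0, 0], 1],
    [[56, 21, 0], [0, 0, -8], 1],
    [[56, 21, 0], [0, 0, -80], 1],
    [[56, 21, 0], [0, 0, -80], 1],
    [[56, 21, 0], [0, 0, -80], 1],
    [[56, 21, 0], [0, 0, -80], 1],
    [[56, 21, 0], [0, 0, -80], 1],
    [[56, 21, 0], [0, 0, -80], 1],
    [[56, 21, 0], [0, 0, -80], 1],
    [[56, 21, 0], [0, 0, -80], 1],
    [[74, 13, 9], [0, 0, -160], 1],
    [[74, 13, 9], [0, 0, -160], 1],
    [[74, 13, 9], [0, 0, -160], 1],
    [[74, 13, 9], [0, 0, -160], 1],
    [[74, 13, 9], [0, 0, -160], 1],
    [[74, 13, 9], [0, 0, -160], 1],
    [[74, 13, 9], [0, 0, -160], 1],
    [[74, 13, 9], [0, 0, -160], 1],
    [[74, 13, 9], [0, 0, -160], 1],
    [[74, 13, 9], [0, 0, -160], 1]
  ]
}}

```text
time: 17.1
ee_pos: [0.6398, -0.2805, 0.2501]
tcp_rot: [-85.4, 89.6, -125.5]
wrist_force: [-0.7, -0.4, -1.2]
opening: 0.0676
grasp_force: 46.1
```

```bash
python3 - <<'E'
from pour import *
o=telemetry.get_obs(); print(o["q"].round(1),o["opening"])
inc([((.58,-.18,.27),tilt(-40,45)),((.50,.0,.27),tilt(-50,45)),((.438,.154,.15),tilt(-60,45))])
E
```

```text
[-14.  -14.8 -56.2 -41.5 -26.1  -0.5] 0.0676284405306331
[-20.0, 38.0, -111.0] [-0.3, 45.0, 0.4] rows>=5
[-21.0, 124.0, -288.0] [9.2, 45.0, 4.3] rows>=6
[98.0, 203.0, -434.0] [18.7, 44.6, 8.2] rows>=9
```

>>> {"method": "play_rows", "body": {
  "increments": [
    [[-20, 38, -111], [0, 45, 0], 1],
    [[-20, 38, -111], [0, 45, 0], 1],
    [[-20, 38, -111], [0, 45, 0], 1],
    [[-20, 38, -111], [0, 45, 0], 1],
    [[-20, 38, -111], [0, 45, 0], 1],
    [[-20, 38, -111], [0, 45, 0], 1],
    [[-21, 124, -288], [9.2, 45, 4.3], 1],
    [[-21, 124, -288], [9.2, 45, 4.3], 1],
    [[-21, 124, -288], [9.2, 45, 4.3], 1],
    [[-21, 124, -288], [9.2, 45, 4.3], 1],
    [[98, 203, -434], [18.7, 44.6, 8.2], 1],
    [[98, 203, -434], [18.7, 44.6, 8.2], 1],
    [[98, 203, -434], [18.7, 44.6, 8.2], 1],
    [[98, 203, -434], [18.7, 44.6, 8.2], 1],
    [[98, 203, -434], [18.7, 44.6, 8.2], 1],
    [[98, 203, -434], [18.7, 44.6, 8.2], 1],
    [[98, 203, -434], [18.7, 44.6, 8.2], 1],
    [[98, 203, -434], [18.7, 44.6, 8.2], 1]
  ]
}}

```text
time: 18.9
ee_pos: [0.4393, 0.1541, 0.1526]
tcp_rot: [179.4, 44.9, 119.5]
wrist_force: [-0.1, -0.0, -0.4]
opening: 0.0679
grasp_force: 46.1
```

```bash
python3 - <<'E'
from pour import *
o=telemetry.get_obs(); print(o["q"].round(1),o["opening"],o["ee_pos"])
im,P=cloud("top"); im2,P2=cloud("side"); np.savez("/tmp/t7",im=im,P=P)
save("p7",np.vstack([np.hstack([cv2.resize(im[160:270,260:407],(400,300)),cv2.resize(im2[120:240,190:350],(400,300))]),np.hstack([cv2.resize(im,(400,300)),cv2.resize(im2,(400,300))])]))
inc([((.4365,.153,.060),tilt(-60,45)),((.4365,.153,.0445),tilt(-60,45))])
E
```

```text
[ 42.6  -1.9 -16.7  87.  -43.6 107.5] 0.06787317258082985 [0.43926942 0.15405447 0.15260415]
[66.0, -4.0, 65.0] [0.3, -0.1, -0.4] rows>=1
[77.0, -4.0, 76.0] [0.3, -0.1, -0.4] rows>=2
```

View pics/p7.png

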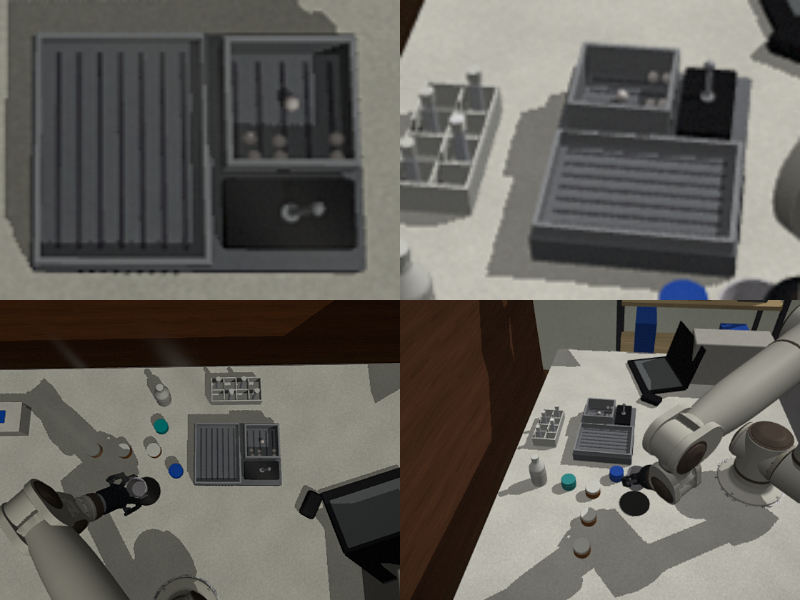

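The basket shows balls at about (250,138), (280,142), (290,103) and (338,140) in the crop. I'll compare the cup's contents now with the start.

```bash
python3 - <<'E'
from h import *
A=np.load("/tmp/top0.npz");B=np.load("/tmp/t7.npz")
P=B["P"]; m=(abs(P[...,0]-.4345)<.05)&(abs(P[...,1]-.158)<.05)&(P[...,2]>.1)&(P[...,2]<.19)
v,u=np.where(m); print(u.min(),u.max(),v.min(),v.max())
cu,cv=int(np.median(u)),int(np.median(v))
q=P[cv-25:cv+25,cu-25:cu+25]; print(np.nanmedian(P[cv-3:cv+4,cu-3:cu+4,2]))
c=lambda im,u,v,r=22:cv2.resize(im[v-r:v+r,u-r:u+r],(266,266),interpolation=cv2.INTER_CUBIC)
bright=lambda x:np.clip(x.astype(int)*2,0,255).astype(np.uint8)
save("c8",bright(np.hstack([c(A["im"],200,266),c(B["im"],cu,cv),c(B["im"],366,197,26)])))
E
```

```text
170 207 243 284
0.1178336345696577
```

View pics/c8.png

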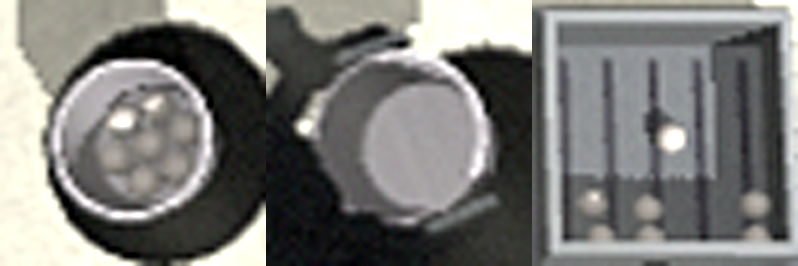

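All 7 balls are in the basket: 1 in the middle and 3+3 by the near wall. The cup is empty. Setting it down on the mat.

>>> {"method": "play_rows", "body": {
  "increments": [
    [[30, -4, 30], [0, 0, 0], 1],
    [[55, -4, 55], [0, 0, 0], 1],
    [[66, -4, 65], [0, 0, 0], 1],
    [[71, -4, 70], [0, 0, 0], 1],
    [[75, -4, 74], [0, 0, 0], 1],
    [[77, -4, 76], [0, 0, 0], 1],
    [[77, -4, 76], [0, 0, 0], 1],
    [[77, -4, 76], [0, 0, 0], 1]
  ]
}}

```text
time: 19.8
ee_pos: [0.4359, 0.1538, 0.0445]
tcp_rot: [179.3, 44.9, 119.5]
wrist_force: [0.3, 0.6, -0.1]
opening: 0.0677
grasp_force: 46.1
```

>>> {"method": "play_rows", "body": {
  "increments": [
    [[1, 0, 1], [0, 0, 0], 1],
    [[1, 0, 1], [0, 0, 0], 0.15],
    [[1, 0, 1], [0, 0, 0], 0],
    [[1, 0, 1], [0, 0, 0], 0],
    [[1, 0, 1], [0, 0, 0], 0],
    [[1, 0, 1], [0, 0, 0], 0],
    [[0, 0, -20], [0, 0, 0], 0],
    [[0, 0, -40], [0, 0, 0], 0],
    [[0, 0, -60], [0, 0, 0], 0],
    [[0, 0, -90], [0, 0, 0], 0],
    [[-60, 0, -120], [0, 0, 0], 0],
    [[-110, 0, -130], [0, 0, 0], 0],
    [[-110, 0, -130], [0, 0, 0], 0],
    [[-110, 0, -130], [0, 0, 0], 0]
  ]
}}

```text
time: 21.2
ee_pos: [0.4284, 0.1646, 0.2157]
tcp_rot: [179.1, 44.8, 119.2]
wrist_force: [0.3, -0.4, -0.8]
opening: 0.0854
grasp_force: 0.0
```

```bash
cat > scene.py <<'E'
from h import *
def jars(P,im,tabletop=True):
    """white-capped discs at z~.04 outside the drier"""
    m=(abs(P[...,2]-.0405)<.006)&(P[...,1]>-.02)&(P[...,0]>.3)
    n,l,s,c=cv2.connectedComponentsWithStats(m.astype(np.uint8),connectivity=8)
    for i in range(1,n):
        if s[i,4]>120:
            q=P[l==i].astype(np.float32); col=np.median(im[l==i],0)
            (x,y),r=cv2.minEnclosingCircle(q[:,:2].copy()); print("disc",round(x,4),round(y,4),"r",round(r,4),col,s[i,4])
def cup(P,c=(.435,.156)):
    m=(P[...,2]>.056)&(P[...,2]<.07)&(np.hypot(P[...,0]-c[0],P[...,1]-c[1])<.06); q=P[m].astype(np.float32)
    print("cup rim",len(q),cv2.minEnclosingCircle(q[:,:2].copy()) if len(q)>5 else "",np.percentile(q[:,2],[50,95]))
E
python3 - <<'E'
from scene import *
o=telemetry.get_obs(); print(o["q"].round(1),o["ee_pos"])
for n in("top","side"):
    im,P=cloud(n); print(n); jars(P,im); cup(P)
inc([((.43,.35,.25),(180,0,90)),((.596,.361,.15),(180,0,90))])
E
```

```text
[ 44.4  -2.6 -10.5  95.5 -43.2 110.1] [0.4284104  0.16456437 0.21569601]
top
disc 0.6878 0.0992 r 0.0276 [ 0. 95. 92.] 289
disc 0.5965 0.3601 r 0.0278 [88. 88. 82.] 301
disc 0.5918 0.2436 r 0.0279 [87.5 87.5 82. ] 302
disc 0.5915 0.1258 r 0.0274 [139. 139. 130.] 304
disc 0.511 0.0393 r 0.0273 [ 12.  48. 115.] 314
cup rim 114 ((0.4352625012397766, 0.15882712602615356), 0.0349690243601799) [0.0637854 0.0676112]
side
disc 1.3258 0.0747 r 0.0911 [59. 36. 24.] 171
disc 0.5114 0.0392 r 0.0294 [ 34.  68. 147.] 253
disc 0.6871 0.0996 r 0.0294 [ 48. 131. 129.] 275
disc 0.5924 0.1273 r 0.029 [193. 192. 184.] 295
disc 0.5899 0.2429 r 0.0302 [122. 121. 116.] 353
disc 0.5965 0.3615 r 0.0283 [120. 120. 115.] 439
cup rim 178 ((0.4351242184638977, 0.1591445505619049), 0.036286547780036926) [0.06283746 0.06693062]
[87.0, 95.0, -139.0] [12.1, 43.7, 28.2] rows>=6
[106.0, 244.0, -15.0] [12.1, 43.7, 28.2] rows>=6
```

>>> {"method": "play_rows", "body": {
  "increments": [
    [[106, 244, -15], [12.1, 43.7, 28.2], 0],
    [[106, 244, -15], [12.1, 43.7, 28.2], 0],
    [[106, 244, -15], [12.1, 43.7, 28.2], 0],
    [[106, 244, -15], [12.1, 43.7, 28.2], 0],
    [[106, 244, -15], [12.1, 43.7, 28.2], 0],
    [[106, 244, -15], [12.1, 43.7, 28.2], 0],
    [[106, 244, -15], [12.1, 43.7, 28.2], 0],
    [[106, 244, -15], [12.1, 43.7, 28.2], 0],
    [[106, 244, -15], [12.1, 43.7, 28.2], 0],
    [[106, 244, -15], [12.1, 43.7, 28.2], 0],
    [[106, 244, -15], [12.1, 43.7, 28.2], 0],
    [[106, 244, -15], [12.1, 43.7, 28.2], 0],
    [[106, 244, -15], [12.1, 43.7, 28.2], 0]
  ]
}}

```text
time: 22.6
ee_pos: [0.5963, 0.3615, 0.1512]
tcp_rot: [180.0, 0.1, 90.1]
wrist_force: [0.1, -0.4, -0.5]
opening: 0.0855
grasp_force: 0.0
```

```bash
python3 - <<'E'
from scene import *
o=telemetry.get_obs(); print(o["q"].round(1),o["ee_pos"])
for n in("wrist",):
    im,P=cloud(n); print(n); jars(P,im)
inc([((.5965,.361,.15),(180,0,90)),((.5965,.361,.024),(180,0,90)),((.5965,.361,.14),(180,0,90))])
E
```

```text
[ 3.130e+01  2.500e+01  2.330e+01  8.830e+01 -1.000e-01  1.212e+02] [0.59629065 0.36145099 0.1511874 ]
wrist
disc 0.5949 0.3625 r 0.0274 [120. 119. 113.] 3803
disc 0.59 0.2451 r 0.0278 [171. 170. 161.] 2247
disc 0.4244 0.1492 r 0.0269 [69. 67. 68.] 345
disc 0.7985 0.1099 r 0.024 [69. 67. 64.] 251
[-0.0, 0.0, 1.0] [0.0, 0.1, 0.1] rows>=0
[-0.0, 0.0, 127.0] [0.0, 0.1, 0.1] rows>=2
[-0.0, 0.0, 11.0] [0.0, 0.1, 0.1] rows>=0
```

>>> {"method": "play_rows", "body": {
  "increments": [
    [[0, 0, 45], [0, 0, 0], 0],
    [[0, 0, 85], [0, 0, 0], 0],
    [[0, 0, 110], [0, 0, 0], 0],
    [[0, 0, 127], [0, 0, 0], 0],
    [[0, 0, 127], [0, 0, 0], 0],
    [[0, 0, 127], [0, 0, 0], 0.5],
    [[0, 0, 127], [0, 0, 0], 1],
    [[0, 0, 127], [0, 0, 0], 1],
    [[0, 0, 127], [0, 0, 0], 1],
    [[0, 0, 127], [0, 0, 0], 1],
    [[0, 0, 127], [0, 0, 0], 1],
    [[0, 0, 100], [0, 0, 0], 1],
    [[0, 0, 60], [0, 0, 0], 1],
    [[0, 0, 0], [0, 0, 0], 1],
    [[0, 0, 0], [0, 0, 0], 1],
    [[0, 0, 0], [0, 0, 0], 1]
  ],
  "grip_force": 35
}}

```text
time: 24.25
ee_pos: [0.5976, 0.3618, 0.1541]
tcp_rot: [179.7, -0.1, 90.1]
wrist_force: [-0.1, -0.1, -0.7]
opening: 0.0547
grasp_force: 37.6
```

```bash
python3 - <<'E'
from scene import *
o=telemetry.get_obs(); print(o["ee_pos"])
# slots in the bay frame, yaw -0.5 deg
c=np.array([.574,-.121]); y=np.radians(-.5); M=np.array([[np.cos(y),-np.sin(y)],[np.sin(y),np.cos(y)]])
for s in((-.05,-.04),(.05,-.04),(-.05,.04),(.05,.04)): print(s,(c+M@np.array(s)).round(4))
inc([((.524,-.161,.15),(180,0,90)),((.524,-.161,.066),(180,0,90))])
E
```

```text
[0.59757428 0.36184134 0.15407503]
(-0.05, -0.04) [ 0.5237 -0.1606]
(0.05, -0.04) [ 0.6236 -0.1614]
(-0.05, 0.04) [ 0.5244 -0.0806]
(0.05, 0.04) [ 0.6243 -0.0814]
[-523.0, -74.0, 3.0] [0.3, -0.1, 0.1] rows>=10
[-523.0, -75.0, 87.0] [0.3, -0.1, 0.1] rows>=10
```

>>> {"method": "play_rows", "body": {
  "increments": [
    [[-523, -74, 3], [0, 0, 0], 1],
    [[-523, -74, 3], [0, 0, 0], 1],
    [[-523, -74, 3], [0, 0, 0], 1],
    [[-523, -74, 3], [0, 0, 0], 1],
    [[-523, -74, 3], [0, 0, 0], 1],
    [[-523, -74, 3], [0, 0, 0], 1],
    [[-523, -74, 3], [0, 0, 0], 1],
    [[-523, -74, 3], [0, 0, 0], 1],
    [[-523, -74, 3], [0, 0, 0], 1],
    [[-523, -74, 3], [0, 0, 0], 1],
    [[-523, -74, 3], [0, 0, 0], 1],
    [[-523, -74, 3], [0, 0, 0], 1],
    [[-523, -74, 3], [0, 0, 0], 1],
    [[-523, -75, 45], [0, 0, 0], 1],
    [[-523, -75, 70], [0, 0, 0], 1],
    [[-523, -75, 80], [0, 0, 0], 1],
    [[-523, -75, 86], [0, 0, 0], 1],
    [[-523, -75, 87], [0, 0, 0], 1],
    [[-523, -75, 87], [0, 0, 0], 1]
  ]
}}

```text
time: 26.15
ee_pos: [0.5227, -0.1613, 0.0659]
tcp_rot: [179.9, 0.1, 90.1]
wrist_force: [-1.8, 1.2, 4.3]
opening: 0.0545
grasp_force: 38.1
```

>>> {"method": "play_rows", "body": {
  "increments": [
    [[0, 0, 0], [0, 0, 0], 0.5],
    [[0, 0, 0], [0, 0, 0], 0.2],
    [[0, 0, 0], [0, 0, 0], 0.15],
    [[0, 0, 0], [0, 0, 0], 0.15],
    [[0, 0, 0], [0, 0, 0], 0.15],
    [[0, 0, -20], [0, 0, 0], 0.15],
    [[0, 0, -50], [0, 0, 0], 0.15],
    [[0, 0, -90], [0, 0, 0], 0],
    [[0, 0, -90], [0, 0, 0], 0],
    [[405, 68, -90], [0, 0, 0], 0],
    [[405, 68, -90], [0, 0, 0], 0],
    [[405, 68, -90], [0, 0, 0], 0],
    [[405, 68, -90], [0, 0, 0], 0],
    [[405, 68, -90], [0, 0, 0], 0],
    [[405, 68, -90], [0, 0, 0], 0],
    [[405, 68, -90], [0, 0, 0], 0],
    [[405, 68, -90], [0, 0, 0], 0],
    [[405, 68, -90], [0, 0, 0], 0],
    [[405, 68, -90], [0, 0, 0], 0]
  ]
}}

```text
time: 28.05
ee_pos: [0.5893, 0.2449, 0.1528]
tcp_rot: [-179.9, 0.1, 90.2]
wrist_force: [0.0, -1.1, -0.2]
opening: 0.0853
grasp_force: 0.0
```

```bash
cat >> scene.py <<'E'
def bay(P,im):
    m=(P[...,2]>.07)&(P[...,2]<.09)&(P[...,1]>-.205)&(P[...,1]<-.03)&(P[...,0]>.46)&(P[...,0]<.69)
    n,l,s,c=cv2.connectedComponentsWithStats(m.astype(np.uint8),connectivity=8)
    for i in range(1,n):
        if s[i,4]>60:
            q=P[l==i].astype(np.float32); (x,y),r=cv2.minEnclosingCircle(q[:,:2].copy()); print("in bay",round(x,4),round(y,4),"r",round(r,4),"z",np.percentile(q[:,2],[5,50,95]).round(4),s[i,4])
E
python3 - <<'E'
from scene import *
o=telemetry.get_obs(); print(o["ee_pos"])
im,P=cloud("side"); jars(P,im); bay(P,im); cup(P)
im,P=cloud("top"); jars(P,im); bay(P,im)
inc([((.591,.243,.15),(180,0,90))])
E
```

```text
[0.58933548 0.24492284 0.15276491]
disc 1.3256 0.0748 r 0.0942 [55. 34. 22.] 177
disc 0.5114 0.0411 r 0.0306 [ 32.  64. 139.] 263
disc 0.5938 0.1329 r 0.0271 [182. 182. 174.] 152
disc 0.5899 0.245 r 0.0284 [114. 113. 109.] 355
in bay 0.5251 -0.1595 r 0.0294 z [0.0719 0.0806 0.0835] 220
cup rim 180 ((0.4334617257118225, 0.15814411640167236), 0.037037432193756104) [0.06328156 0.06708684]
disc 0.6882 0.099 r 0.0279 [ 0. 92. 90.] 290
disc 0.5914 0.2434 r 0.0276 [84. 84. 78.] 306
disc 0.5914 0.1259 r 0.0274 [135. 135. 127.] 305
disc 0.5112 0.0393 r 0.0275 [ 11.  47. 112.] 313
in bay 0.5242 -0.1613 r 0.0275 z [0.0763 0.08   0.0841] 344
[1.0, 2.0, 3.0] [-0.0, 0.1, 0.1] rows>=0
```

>>> {"method": "play_rows", "body": {
  "increments": [
    [[-1, 2, 45], [0, 0, 0], 0],
    [[-1, 2, 90], [0, 0, 0], 0],
    [[-1, 2, 115], [0, 0, 0], 0],
    [[-1, 2, 129], [0, 0, 0], 0],
    [[-1, 2, 129], [0, 0, 0], 0],
    [[-1, 2, 129], [0, 0, 0], 0.5],
    [[-1, 2, 129], [0, 0, 0], 1],
    [[-1, 2, 129], [0, 0, 0], 1],
    [[-1, 2, 129], [0, 0, 0], 1],
    [[-1, 2, 129], [0, 0, 0], 1],
    [[-1, 2, 129], [0, 0, 0], 1],
    [[-1, 2, 100], [0, 0, 0], 1],
    [[-1, 2, 60], [0, 0, 0], 1],
    [[-1, 2, 10], [0, 0, 0], 1],
    [[-1, 2, 0], [0, 0, 0], 1],
    [[-1, 2, 0], [0, 0, 0], 1]
  ],
  "grip_force": 35
}}

```text
time: 29.75
ee_pos: [0.5929, 0.2428, 0.1574]
tcp_rot: [179.7, -0.1, 90.1]
wrist_force: [0.2, 0.5, -1.1]
opening: 0.0548
grasp_force: 38.1
```

```bash
python3 - <<'E'
from scene import *
o=telemetry.get_obs(); print(o["ee_pos"])
inc([((.624,-.161,.15),(180,0,90)),((.624,-.161,.067),(180,0,90))])
E
```

```text
[0.59289895 0.24279971 0.15744789]
[-404.0, 31.0, 7.0] [0.3, -0.1, 0.1] rows>=8
[-404.0, 30.0, 90.0] [0.3, -0.1, 0.1] rows>=8
```

>>> {"method": "play_rows", "body": {
  "increments": [
    [[-404, 31, 7], [0, 0, 0], 1],
    [[-404, 31, 7], [0, 0, 0], 1],
    [[-404, 31, 7], [0, 0, 0], 1],
    [[-404, 31, 7], [0, 0, 0], 1],
    [[-404, 31, 7], [0, 0, 0], 1],
    [[-404, 31, 7], [0, 0, 0], 1],
    [[-404, 31, 7], [0, 0, 0], 1],
    [[-404, 31, 7], [0, 0, 0], 1],
    [[-404, 31, 7], [0, 0, 0], 1],
    [[-404, 31, 7], [0, 0, 0], 1],
    [[-404, 31, 7], [0, 0, 0], 1],
    [[-404, 31, 7], [0, 0, 0], 1],
    [[-404, 31, 50], [0, 0, 0], 1],
    [[-404, 31, 75], [0, 0, 0], 1],
    [[-404, 31, 84], [0, 0, 0], 1],
    [[-404, 31, 87], [0, 0, 0], 1],
    [[-404, 31, 88], [0, 0, 0], 1],
    [[-404, 31, 88], [0, 0, 0], 1]
  ]
}}

```text
time: 31.55
ee_pos: [0.6237, -0.1616, 0.0675]
tcp_rot: [179.9, 0.1, 90.1]
wrist_force: [-0.7, 0.0, -1.9]
opening: 0.0545
grasp_force: 39.0
```

>>> {"method": "play_rows", "body": {
  "increments": [
    [[0, 0, 1], [0, 0, 0], 1],
    [[0, 0, 2], [0, 0, 0], 1],
    [[0, 0, 2], [0, 0, 0], 0.5],
    [[0, 0, 2], [0, 0, 0], 0.2],
    [[0, 0, 2], [0, 0, 0], 0.15],
    [[0, 0, 2], [0, 0, 0], 0.15],
    [[0, 0, 2], [0, 0, 0], 0.15],
    [[0, 0, -20], [0, 0, 0], 0.15],
    [[0, 0, -50], [0, 0, 0], 0.15],
    [[0, 0, -90], [0, 0, 0], 0],
    [[0, 0, -90], [0, 0, 0], 0],
    [[288, -32, -90], [0, 0, 0], 0],
    [[288, -32, -90], [0, 0, 0], 0],
    [[288, -32, -90], [0, 0, 0], 0],
    [[288, -32, -90], [0, 0, 0], 0],
    [[288, -32, -90], [0, 0, 0], 0],
    [[288, -32, -90], [0, 0, 0], 0],
    [[288, -32, -90], [0, 0, 0], 0],
    [[288, -32, -90], [0, 0, 0], 0],
    [[288, -32, -90], [0, 0, 0], 0]
  ]
}}

```text
time: 33.55
ee_pos: [0.5909, 0.1255, 0.1559]
tcp_rot: [-180.0, 0.1, 90.0]
wrist_force: [0.8, -0.8, -0.5]
opening: 0.0855
grasp_force: 0.0
```

```bash
python3 - <<'E'
from scene import *
o=telemetry.get_obs(); print(o["ee_pos"])
im,P=cloud("side"); jars(P,im); bay(P,im); cup(P)
im,P=cloud("top"); jars(P,im); bay(P,im)
im,P=cloud("wrist"); jars(P,im)
inc([((.5915,.126,.024),(180,0,90))])
E
```

```text
[0.59087112 0.12551627 0.15588073]
disc 1.3253 0.0757 r 0.0941 [58. 36. 23.] 169
disc 0.5114 0.0408 r 0.0288 [ 34.  67. 145.] 263
disc 0.6872 0.0999 r 0.0287 [ 47. 128. 127.] 277
disc 0.5916 0.1268 r 0.0286 [189. 189. 181.] 294
in bay 0.524 -0.1586 r 0.029 z [0.0724 0.0807 0.0846] 221
cup rim 186 ((0.4360261559486389, 0.1591566950082779), 0.03637922555208206) [0.06253416 0.0675988 ]
disc 0.688 0.0991 r 0.0276 [ 0. 91. 88.] 290
disc 0.5914 0.1241 r 0.0272 [134. 134. 126.] 237
disc 0.5109 0.0395 r 0.0273 [ 11.  46. 111.] 314
in bay 0.6252 -0.1592 r 0.0278 z [0.076  0.0802 0.0839] 333
in bay 0.5242 -0.161 r 0.0276 z [0.0767 0.0801 0.0839] 345
disc 0.4452 0.1615 r 0.0306 [57. 56. 56.] 348
disc 0.4321 0.1588 r 0.0303 [66. 65. 66.] 713
disc 0.5905 0.1273 r 0.0273 [178. 177. 168.] 3686
disc 0.6866 0.1003 r 0.0278 [ 53. 124. 121.] 2883
disc 0.7976 0.0954 r 0.0297 [92. 90. 85.] 472
disc 0.5101 0.04 r 0.0282 [ 40.  68. 134.] 1329
[1.0, 1.0, 132.0] [-0.0, 0.1, -0.0] rows>=2
```

>>> {"method": "play_rows", "body": {
  "increments": [
    [[1, 1, 45], [0, 0, 0], 0],
    [[1, 1, 90], [0, 0, 0], 0],
    [[1, 1, 118], [0, 0, 0], 0],
    [[1, 1, 132], [0, 0, 0], 0],
    [[1, 1, 132], [0, 0, 0], 0],
    [[1, 1, 132], [0, 0, 0], 0.5],
    [[1, 1, 132], [0, 0, 0], 1],
    [[1, 1, 132], [0, 0, 0], 1],
    [[1, 1, 132], [0, 0, 0], 1],
    [[1, 1, 132], [0, 0, 0], 1],
    [[1, 1, 132], [0, 0, 0], 1],
    [[1, 1, 100], [0, 0, 0], 1],
    [[1, 1, 60], [0, 0, 0], 1],
    [[1, 1, 10], [0, 0, 0], 1],
    [[1, 1, 0], [0, 0, 0], 1],
    [[1, 1, 0], [0, 0, 0], 1]
  ]
}}

```text
time: 35.3
ee_pos: [0.593, 0.1275, 0.1593]
tcp_rot: [179.7, -0.0, 90.1]
wrist_force: [-0.0, 0.4, -2.4]
opening: 0.0546
grasp_force: 37.8
```

```bash
python3 - <<'E'
from scene import *
o=telemetry.get_obs(); print(o["ee_pos"])
inc([((.575,-.081,.15),(180,0,90)),((.575,-.081,.065),(180,0,90))])
E
```

```text
[0.59304992 0.12754017 0.15929352]
[-209.0, -18.0, 9.0] [0.3, -0.0, 0.1] rows>=4
[-209.0, -19.0, 94.0] [0.3, -0.0, 0.1] rows>=4
```

>>> {"method": "play_rows", "body": {
  "increments": [
    [[-209, -18, 9], [0, 0, 0], 1],
    [[-209, -18, 9], [0, 0, 0], 1],
    [[-209, -18, 9], [0, 0, 0], 1],
    [[-209, -18, 9], [0, 0, 0], 1],
    [[-209, -18, 9], [0, 0, 0], 1],
    [[-209, -18, 9], [0, 0, 0], 1],
    [[-209, -18, 9], [0, 0, 0], 1],
    [[-209, -18, 9], [0, 0, 0], 1],
    [[-209, -19, 50], [0, 0, 0], 1],
    [[-209, -19, 75], [0, 0, 0], 1],
    [[-209, -19, 86], [0, 0, 0], 1],
    [[-209, -19, 91], [0, 0, 0], 1],
    [[-209, -19, 92], [0, 0, 0], 1],
    [[-209, -19, 92], [0, 0, 0], 1],
    [[-209, -19, 92], [0, 0, 0], 0.5],
    [[-209, -19, 92], [0, 0, 0], 0.2],
    [[-209, -19, 92], [0, 0, 0], 0.15],
    [[-209, -19, 92], [0, 0, 0], 0.15],
    [[-209, -19, 92], [0, 0, 0], 0.15]
  ]
}}

```text
time: 37.2
ee_pos: [0.5731, -0.0818, 0.0643]
tcp_rot: [180.0, 0.1, 90.1]
wrist_force: [-0.0, 0.9, -1.1]
opening: 0.0727
grasp_force: 0.0
```

>>> {"method": "play_rows", "body": {
  "increments": [
    [[0, 0, -15], [0, 0, 0], 0.15],
    [[0, 0, -40], [0, 0, 0], 0.15],
    [[0, 0, -85], [0, 0, 0], 0.15],
    [[0, 0, -130], [0, 0, 0], 1],
    [[0, 0, -180], [0, 0, 0], 1],
    [[150, 0, -180], [0, 0, 0], 1],
    [[150, 0, -180], [0, 0, 0], 1],
    [[150, 0, -180], [0, 0, 0], 1],
    [[150, 0, -180], [0, 0, 0], 1],
    [[150, -70, -180], [0, 0, 0], 1],
    [[150, -70, -180], [0, 0, 0], 1]
  ]
}}

```text
time: 38.3
ee_pos: [0.5005, 0.0684, 0.2439]
tcp_rot: [-179.8, 0.1, 90.1]
wrist_force: [0.7, 0.3, 1.1]
opening: -0.0004
grasp_force: 0.0
```

```bash
python3 - <<'E'
from scene import *
o=telemetry.get_obs(); print(o["time"],o["ee_pos"])
im2,P=cloud("side"); jars(P,im2); bay(P,im2); cup(P)
im,P=cloud("top"); jars(P,im); bay(P,im); cup(P)
m=(P[...,2]>.045)&(P[...,2]<.083)&(abs(P[...,0]-.612)<.055)&(abs(P[...,1]+.283)<.055)
save("f9",np.vstack([np.hstack([cv2.resize(im[160:270,260:407],(400,300),interpolation=cv2.INTER_CUBIC),cv2.resize(im2[120:240,190:350],(400,300),interpolation=cv2.INTER_CUBIC)]),np.hstack([cv2.resize(im,(400,300)),cv2.resize(im2,(400,300))])]))
E
```

```text
38.3 [0.50046304 0.06839037 0.24391975]
disc 1.3257 0.0738 r 0.0933 [56. 35. 23.] 184
disc 0.5102 0.0402 r 0.0297 [ 33.  65. 142.] 262
disc 0.6878 0.0992 r 0.0291 [ 45. 126. 124.] 278
in bay 0.6272 -0.1569 r 0.0305 z [0.0714 0.0809 0.0848] 222
in bay 0.5762 -0.0834 r 0.0314 z [0.0739 0.081  0.0844] 239
cup rim 180 ((0.4329209327697754, 0.1593816876411438), 0.03682607039809227) [0.0625021  0.06710975]
disc 0.5113 0.0389 r 0.0276 [ 11.  46. 111.] 312
in bay 0.6254 -0.1596 r 0.0277 z [0.0759 0.0802 0.0834] 331
in bay 0.575 -0.0814 r 0.0276 z [0.0766 0.0801 0.084 ] 335
in bay 0.5239 -0.1612 r 0.0274 z [0.076  0.0801 0.0838] 344Traceback (most recent call last):
  File "<stdin>", line 4, in <module>
  File "scene.py", line 12, in cup
    print("cup rim",len(q),cv2.minEnclosingCircle(q[:,:2].copy()) if len(q)>5 else "",np.percentile(q[:,2],[50,95]))
                                                                                      ~~~~~~~~~~~~~^^^^^^^^^^^^^^^^
    return _quantile_unchecked(
        a, q, axis, out, overwrite_input, method, keepdims, weights)
    return _ureduce(a,
                    func=_quantile_ureduce_func,
    ...<5 lines>...
                    overwrite_input=overwrite_input,
                    method=method)
    r = func(a, **kwargs)
    result = _quantile(arr,
                       quantiles=q,
    ...<2 lines>...
                       out=out,
                       weights=wgt)
    slices_having_nans = np.isnan(arr[-1, ...])
                                  ~~~^^^^^^^^^
IndexError: index -1 is out of bounds for axis 0 with size 0
```

All three jars are upright in the bay, the cup is on its mat and 7 balls are in the basket. Last, flip the toggle back from the -y side.

>>> {"method": "play_rows", "body": {
  "increments": [
    [[-409, 6, 0], [0, 0, 0], 1],
    [[-409, 6, 0], [0, 0, 0], 1],
    [[-409, 6, 0], [0, 0, 0], 1],
    [[-409, 6, 0], [0, 0, 0], 1],
    [[-409, 6, 0], [0, 0, 0], 1],
    [[-409, 6, 0], [0, 0, 0], 1],
    [[-409, 6, 0], [0, 0, 0], 1],
    [[-409, 6, 0], [0, 0, 0], 1],
    [[-409, 6, 0], [0, 0, 0], 1],
    [[-409, 6, 0], [0, 0, 0], 1],
    [[-409, 6, 0], [0, 0, 0], 1],
    [[-409, 6, 0], [0, 0, 0], 1]
  ]
}}

```text
time: 39.6
ee_pos: [0.5096, -0.3396, 0.2452]
tcp_rot: [180.0, 0.1, 90.1]
wrist_force: [0.1, 0.4, 1.0]
opening: 0.0004
grasp_force: 0.0
```

```bash
python3 - <<'E'
from scene import *
o=telemetry.get_obs(); print(o["time"],o["ee_pos"],o["tcp_rot"])
im2,P=cloud("side"); im,P=cloud("top"); bay(P,im); cup(P); imw,Pw=cloud("wrist")
save("f9",np.vstack([np.hstack([cv2.resize(im[160:270,260:407],(400,300),interpolation=cv2.INTER_CUBIC),cv2.resize(im2[120:240,190:350],(400,300),interpolation=cv2.INTER_CUBIC)]),np.hstack([cv2.resize(imw,(400,300)),cv2.resize(im2,(400,300))])]))
P=Pw;m=(P[...,2]>.08)&(P[...,2]<.115)&(abs(P[...,0]-.506)<.03)&(abs(P[...,1]+.281)<.04); q=P[m]; print("toggle",len(q),q.mean(0) if len(q) else 0)
E
```

```text
39.6 [ 0.50959764 -0.33956816  0.24522545] [1.79966424e+02 7.13619992e-02 9.01433590e+01]
in bay 0.6251 -0.1598 r 0.0276 z [0.0759 0.0802 0.0837] 329
in bay 0.5746 -0.0819 r 0.0276 z [0.076  0.08   0.0838] 337
in bay 0.524 -0.161 r 0.0275 z [0.0759 0.08   0.0836] 346
cup rim 119 ((0.4348995089530945, 0.15868285298347473), 0.034889206290245056) [0.06304482 0.06696289]
toggle 281 [ 0.50545566 -0.29738984  0.09859071]
```

View pics/f9.png

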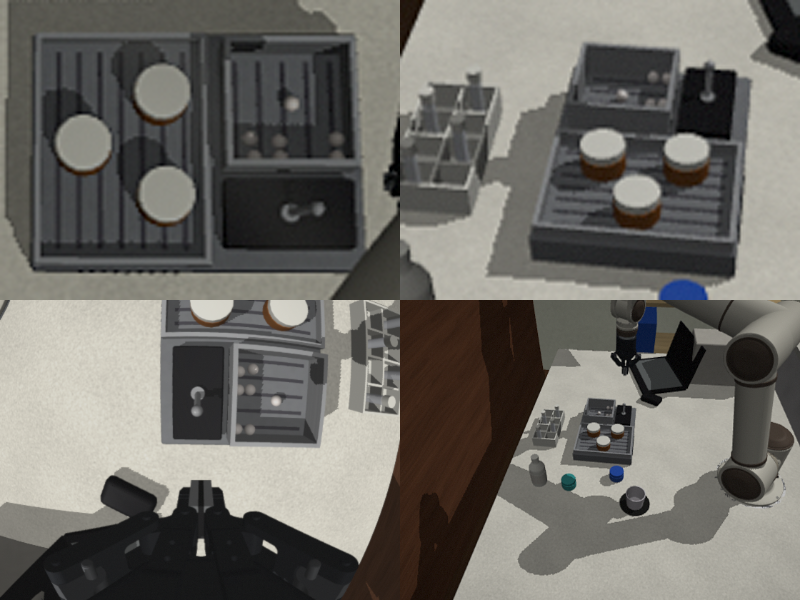

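Jars, cup and toggle look right. Before committing I'll verify the ball count in a zoomed crop of the basket against the cup at the start.

```bash
python3 - <<'E'
from scene import *
imw,P=cloud("wrist")
A=np.load("/tmp/top0.npz")["im"][250:284,184:218]
m=(abs(P[...,0]-.612)<.07)&(abs(P[...,1]+.283)<.07)&(P[...,2]>.03); v,u=np.where(m)
c=imw[v.min():v.max(),u.min():u.max()]; print(c.shape)
imt,_=cloud("top")
b=lambda x,w,h:np.clip(cv2.resize(x,(w,h),interpolation=cv2.INTER_CUBIC).astype(int)*3//2,0,255).astype(np.uint8)
save("z10",np.hstack([b(c,450,450),np.vstack([b(A,300,225),b(imt[172:222,340:392],300,225)])]))
im0=np.load("/tmp/top0.npz")
# ball blobs: points well above the basket floor
f=(P[...,2]>.047)&(P[...,2]<.062)&(abs(P[...,0]-.612)<.056)&(abs(P[...,1]+.283)<.056)
n,l,s,ce=cv2.connectedComponentsWithStats(f.astype(np.uint8))
for i in range(1,n):
    if s[i,4]>15: q=P[l==i]; print(s[i,4],np.median(q,0).round(3),np.ptp(q,0).round(3))
E
```

```text
(358, 189, 3)
198 [ 0.58  -0.247  0.054] [0.014 0.015 0.01 ]
128 [ 0.563 -0.252  0.054] [0.01  0.015 0.008]
324 [ 0.573 -0.276  0.054] [0.026 0.015 0.009]
182 [ 0.615 -0.289  0.054] [0.015 0.015 0.011]
121 [ 0.563 -0.33   0.054] [0.01  0.014 0.008]
179 [ 0.578 -0.331  0.054] [0.015 0.014 0.01 ]
```

View pics/z10.png

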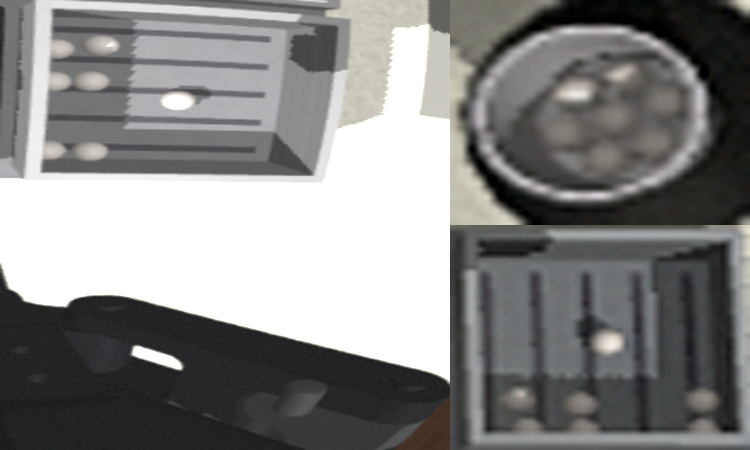

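The crop shows seven balls in the basket (three pairs and one single), matching the seven that were in the cup. Flipping the toggle on.

>>> {"method": "play_rows", "body": {
  "increments": [
    [[0, -3, 50], [0, 0, 0], 1],
    [[0, -3, 95], [0, 0, 0], 1],
    [[0, -3, 125], [0, 0, 0], 1],
    [[0, -3, 139], [0, 0, 0], 1],
    [[0, -3, 139], [0, 0, 0], 1],
    [[10, -3, 139], [0, 0, 0], 1],
    [[20, -3, 139], [0, 0, 0], 1],
    [[30, -3, 139], [0, 0, 0], 1],
    [[40, -3, 139], [0, 0, 0], 1],
    [[49, -3, 139], [0, 0, 0], 1],
    [[54, -3, 139], [0, 0, 0], 1],
    [[54, -3, 139], [0, 0, 0], 1],
    [[54, -3, 139], [0, 0, 0], 1],
    [[30, -3, 139], [0, 0, 0], 1],
    [[10, -3, 100], [0, 0, 0], 1],
    [[10, -3, 50], [0, 0, 0], 1],
    [[10, -3, 0], [0, 0, 0], 1],
    [[10, -3, 0], [0, 0, 0], 1],
    [[10, -3, 0], [0, 0, 0], 1]
  ]
}}

```text
time: 41.75
ee_pos: [0.5067, -0.3316, 0.2459]
tcp_rot: [179.9, 0.1, 90.0]
wrist_force: [0.7, -0.2, -0.9]
opening: -0.0001
grasp_force: 0.0
```

```bash
python3 - <<'E'
from scene import *
im,P=cloud("wrist");m=(P[...,2]>.08)&(P[...,2]<.115)&(abs(P[...,0]-.506)<.03)&(abs(P[...,1]+.281)<.04); q=P[m]; print("toggle",len(q),q.mean(0) if len(q) else 0)
im,P=cloud("top"); bay(P,im); cup(P)
o=telemetry.get_obs(); print(o["time"],o["ee_pos"],abs(o["qd"]).max())
E
```

```text
toggle 257 [ 0.50593702 -0.26506944  0.09952308]
in bay 0.6251 -0.1591 r 0.0276 z [0.0747 0.0802 0.0834] 333
in bay 0.5747 -0.0821 r 0.0272 z [0.0762 0.0805 0.0837] 334
in bay 0.5236 -0.1613 r 0.0276 z [0.0758 0.08   0.0836] 347
cup rim 120 ((0.43525147438049316, 0.15878453850746155), 0.03504180908203125) [0.06390785 0.06762558]
41.85 [ 0.50600764 -0.33085447  0.24327711] 1.0990617697796072
```

The toggle is ON, and everything else is in place and at rest.

```bash
python3 -c "
from workcell import workorder
print(workorder.job_done())"
```

```text
the job is handed in; nothing more can be done
None
```

I switched the drier off, poured all 7 balls into the basket, put the cup back upright on its mat, stood the three jars in the bay, switched the drier back on and handed the job in; the hand-in returned no verdict.

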